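# Copy an odd corner's angle to the mitre jig with a locking bevel

## Task

Take the bevel to the red sample corner and lay its stock along the long red board and its blade flush along the short one; then press the orange lever fully down to lock it there. Carry the locked bevel to the mitre jig and slide it, stock against the aluminium rail, into the blue swing fence, so that the fence is turned to the same angle and lies flush along the whole blade, and leave the bevel lying there, still locked. Leave the other things on the bench where they are.

Things in the scene. Friction and masses are not known exactly. Their poses are not given: they have to be found in the camera images.
- bevel: Loose bevel, flat on the bench, about 470 g. Dark wooden stock 26 mm wide (y) and 24 mm high, from x = -110 mm to the pivot at x = +60 mm, where it ends in a round brass nose of 13 mm radius. Origin under the stock's centre line, 60 mm behind the blade's pivot; x to the nose, z up. The face at y = +13 mm is the one laid against a board; the blade swings out on the -y side..
- grip (a point): A point in the wooden grip rib on top of the stock, 45 mm above its underside, at x = -45 mm (bevel frame). The rib is 60 mm long (x), 14 mm wide (y), and rises from 24 to 56 mm above the underside; it can be pinched from above, across y, with the fingertips clear above the 22 mm high boards. Same axes as the bevel.
- stock_edge (a point): Point on the stock's +y face at x = -30 mm, y = +13 mm, 11 mm up (bevel frame). Same axes as the bevel.
- blade (a joint): Angle of the blade to the stock, rad: 0 folded back along the stock (-x), 1.57 square out to -y; range 0 to 2.4. The hinge is stiff: it turns at 0.5 N m, lever up or down, and stays where left. It starts wider than the red corner, so sliding the bevel along the long board into the corner brings the tip to the short board first and swings the blade flush (5 to 12 N). Flush, its value equals the angle between the boards.
- blade_tip (a point): Far end of the blade's outer edge (the edge that meets the short board or the fence), 140 mm from the pivot, 4 mm up. The steel blade is 30 mm wide and 8 mm thick, with a round 15 mm radius heel about the pivot. The blade runs along -x of this frame from the pivot; its outer edge is on the -y side, 15 mm from the pivot.
- blade_heel (a point): Point on the line of the blade's outer edge beside the pivot (15 mm from it), 4 mm up. Same axes as blade_tip.
- lever (a joint): Lock lever, rad: 0 = raised 40 degrees, unlocked; 0.70 = pressed flat, locked. It stays where left. It turns about a level axis across the stock, over the blade's pivot, 34 mm above the underside, and points back towards the rib; 60 mm long, 14 mm wide. Pressed straight down near its end it takes about 2 N.
- lever_press (a point): Point on the top of the orange lever, 50 mm from its axis (10 mm short of its end): about 72 mm above the bench when raised and 38 mm when locked, and there about 10 mm along the stock from the bevel's origin towards the nose.
- corner_long: Long red board of the sample corner, fixed: 240 mm long, 18 mm thick, 22 mm high. Origin at the corner, on the bench, on the inner face; x runs along the inner face away from the corner, y into the open side where the bevel goes.
- corner_short: Short red board of the sample corner, fixed: 190 mm long, 18 mm thick, 22 mm high. Origin at the same corner; x runs along its inner face away from the corner; the bevel goes on its -y side. Its x axis is turned from the long board's by the corner's angle, 69 to 90 degrees.
- jig_rail: Aluminium rail of the mitre jig, fixed: 240 mm long, 24 mm thick, 22 mm high. Origin at the fence's pivot, on the bench, on the working face; x along the face away from the pivot, y into the open side where the bevel goes (laid out as the sample corner). The rail is always parallel to the long red board.
- fence (a joint): Angle of the blue fence from the rail, rad (1.57 = square). Starts at 0.93 to 1.06, narrower than the red corner. It turns at 0.18 N m and stays where left: 1 to 3 N from the blade's tip moves it, but 9 N or more once the blade's heel bears on it near the pivot: there the blade is flush, and pushing on turns the fence too far.
- fence_pivot (a point): The fence's pivot, 11 mm above the bench, in the plane of its working face. x runs along the face away from the pivot; the bevel goes on its -y side. The fence is 190 mm long, 16 mm thick, 22 mm high.
- mug: Bystander, to be left alone: blue mug, 80 mm across, 90 mm high. Origin at its underside or along its middle.
- can: Bystander, to be left alone: spray can with a yellow band, 60 mm across, 160 mm high. Origin at its underside or along its middle.
- tape: Bystander, to be left alone: roll of paper tape lying flat, 90 mm across, 40 mm high. Origin at its underside or along its middle.
- screwdriver: Bystander, to be left alone: screwdriver with a red handle, 200 mm long, lying flat, handle to its -x.
- offcut: Bystander, to be left alone: plywood offcut, 140 x 60 x 18 mm, lying flat. Origin at its underside or along its middle.
- pot: Bystander, to be left alone: steel cup, 70 mm across, 60 mm high. Origin at its underside or along its middle.
- wrench: Bystander, to be left alone: steel wrench, 160 mm long, lying flat, handle to its -x.
Not all that is in view belongs to the job. Leave any pink or purple look-alike of the bevel alone.

How it is judged:
By the outcome, as a careful person would: the job done as asked, in the order asked, and still so for the second after the job is handed in, with the robot touching nothing.
It also fails if it takes over 62 s, if anything falls off the work surface, if the arm or the gripper's body presses on something with over 40 N, if the wrist force passes 120 N, or if a joint passes its speed limit or range.

## Robot

A 6-joint arm with a two-finger parallel gripper is mounted at the origin on the work surface. World frame = base frame: x ahead of the robot, y to its left, z up, the work surface at z = 0. Lengths are in mm, angles in rad, forces in N, time in s.
With the tool pointing down it reaches from about 375 to 975 mm from the base axis. Payload 3.8 kg.
Tool frame: the origin (TCP) lies on the centre line of the jaws, within the pads' length; the fingertips stand env.tip_reach ahead of it and the grasp point (between the pads) lies 11 mm behind it (env.tip_reach is the distance from the TCP to the fingertips, in mm); z points along the fingers, y is the direction in which the jaws open and shut (so a half turn about z gives the same grasp; the last joint's range is limited). The gripper opens to 85 mm and grips with 20 to 120 N. Pads are 22 mm wide; open, the fingers measure 114 mm over their backs; the gripper's body (76 mm by 85 mm) begins 54 mm behind the grasp point. The pads swing forward as they close: fully open they stand 13 mm farther back than shut.
Start: joints at [-1.231, 0.264, 1.604, -0, 1.274, -0.037], TCP at [248.358, -627.643, 218.58] pointing down, gripper open.
Joint ranges: [-2.63, 2.63], [-0.94, 2.18], [0.31, 2.57], [-1.31, 4.45], [0, 2.66], [-2.55, 2.55]. Speed limits (rad/s): [2.57, 2.57, 3.14, 3.14, 3.14, 3.14].

## Interface

Orientations are given as a unit quaternion [x, y, z, w].
In Python, from bench import env gives the robot as it stands. The module is installed in compiled form; this text tells all that it offers.
- The arm moves only by the shell command python3 -m pendant 'ROWS' [FORCE]. ROWS is JSON, a list of rows, each an object of numbers: "grip": the opening, from -1 (shut) to 1 (fully open); "x", "y", "z": the shift along the tool's x, y, z in mm; "yaw": the turn about the tool's z in degrees. A call has 1 to 8 rows; each row shifts and turns the commanded pose from where the row before left it, along the tool's axes as they then stand; what a row does not reach is not made up. A row lasts 1/8 s, in which the tool goes at most 62.5 mm and 10.7 degrees, less where a joint would pass 70% of its speed; a pose out of reach is approached as far as the arm can. A call is refused whole if a number of a shift passes 62.5 or a number of a turn 10.7, either way. A call with a gripper value outside its range is refused whole. The fingers move at their own pace and stop on an object; FORCE is the grip in N (left out, the last holds). Time passes only in rows, so rows that do not move let the fingers close. It gives the time, the measured TCP pose, the force and the opening at its end, in the units of the state.
- env.read_state(): the state, without advancing time (a new reading comes with each control period).
- env.capture(name): name is "scene" or "top"; returns a dict with "frame" (400x640x3 uint8, red, green, blue), "range_z" (400x640 float32, mm along the optical axis (not along the pixel's ray), 0 where there is no reading), "fx", "fy", "cx", "cy" (pixels), "k1" (the pictures are not rectified: a ray, as slopes to the right and down, at radius r is drawn at 1 + k1 r^2 times it, then the intrinsics apply), "R" (3x3) and "t" (3): a world point X has camera coordinates R X + t. Camera axes: x right, y down, z forward; pixel columns grow to the right and rows downward; lengths in mm; the calibration is good to about 2 mm. A picture is of the moment at which its call begins.
- env.hand_in(): hands the job in, once; it reports no verdict.
The state is a dict: "time_s": time; "q": joint angles; "qd": joint speeds; "joint_efforts": joint torques, N m; "eef_pos": TCP position; "tool_rot": TCP orientation; "contact_force": force on the tool from outside, world axes, zero at the start; "moment": the same for the moment, N m; "gripper_width": opening from 0.0 (shut) to 1.0 (fully open).
Only numpy, scipy, OpenCV 4.12 (cv2) and the standard library are available. Lean on these libraries where they do the work, as an engineer would, in place of code of your own. Each camera call takes 0.05 s, during which the arm holds its last target.

## Working session

There is one attempt and no reset: what is moved stays moved. The work goes in short steps, Python scripts to look and compute and a shell command to move; the robot and the scene stay as the last step left them, time stands still between calls to the robot, and variables do not carry over. Pictures are saved under pics/ and viewed, and the job is handed in when it is done.

```bash
mkdir -p pics; ls
python3 - <<'E'
from bench import env
import cv2,numpy as np
s=env.read_state();print({k:(np.round(v,3).tolist() if not isinstance(v,dict) else v) for k,v in s.items()},env.tip_reach)
for n in("scene","top"):
    c=env.capture(n);np.savez(f"pics/{n}0.npz",**c)
    cv2.imwrite(f"pics/{n}0.png",c["frame"][:,:,::-1])
    print(n,c["fx"],c["fy"],c["cx"],c["cy"],c["k1"],np.round(c["R"],3).tolist(),c["t"], (-np.array(c["R"]).T@c["t"]))
E
```

```text
pics
{'time_s': 0.0, 'q': [-1.231, 0.265, 1.605, -0.0, 1.274, -0.037], 'qd': [-0.001, -0.0, 0.001, 0.001, 0.0, 0.002], 'joint_efforts': [0.001, -51.511, -36.731, -0.0, 0.013, -0.0], 'eef_pos': [248.096, -626.928, 217.244], 'tool_rot': [0.982, 0.187, -0.0, -0.001], 'contact_force': [0.502, -0.318, 0.039], 'moment': [-0.022, -0.038, -0.036], 'gripper_width': 1.001} 8.0
scene 436.9383022039352 436.9383022039352 314.28502199134147 206.29904554464568 -0.02436505513883083 [[0.227, 0.974, 0.017], [0.618, -0.13, -0.775], [-0.753, 0.186, -0.631]] [ -73.14487528 -242.0838541  1625.42023217] [1389.81644089 -262.94060106  839.77270573]
top 422.42820600195984 422.42820600195984 317.74073945264405 191.22639991283663 0.03366643224334303 [[0.01, -1.0, -0.001], [-0.974, -0.009, -0.228], [0.228, 0.003, -0.974]] [-61.27601512 497.17646195 994.85791342] [ 258.28653698  -59.39200103 1081.8697275 ]
```

View pics/scene0.png

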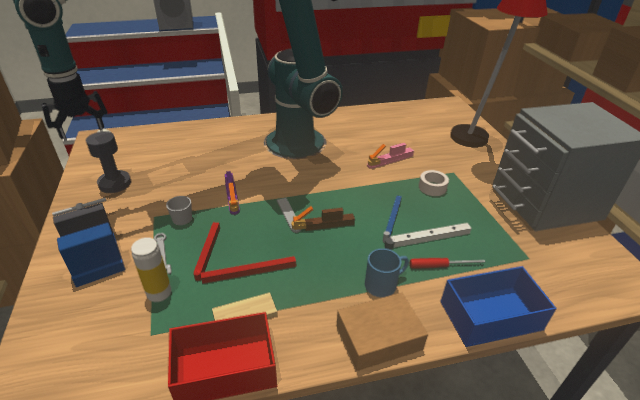

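View pics/top0.png

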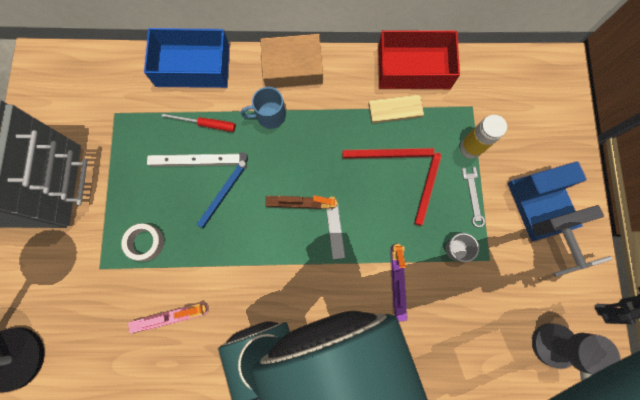

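The bevel with dark stock, silver blade and orange lever is at top (266–340, 202–258) and scene (280–355, 200–228). The look-alikes are pink, at top (167,318), and purple, at top (400,280). The red corner is at top (437,153) and the jig pivot is near top (243,158). Next is a close crop and some measurements.

```bash
cat > h.py <<'E'
import numpy as np,cv2
from bench import env
def ray(c,u,v):
    u=np.asarray(u,float);v=np.asarray(v,float)
    x=(u-c["cx"])/c["fx"];y=(v-c["cy"])/c["fy"]
    xu,yu=x.copy(),y.copy()
    for _ in range(15):
        f=1+c["k1"]*(xu**2+yu**2);xu=x/f;yu=y/f
    d=np.stack([xu,yu,np.ones_like(xu)],-1)
    return d
def onz(c,u,v,z):
    R=np.array(c["R"]);t=np.array(c["t"]);o=-R.T@t
    d=ray(c,u,v)@R
    s=(z-o[2])/d[...,2]
    return o+s[...,None]*d
def pts(c,m):
    v,u=np.nonzero(m);z=c["range_z"][v,u];k=z>0;u,v,z=u[k],v[k],z[k]
    p=(ray(c,u,v)*z[:,None]-np.array(c["t"]))@np.array(c["R"])
    return u,v,p
def proj(c,X):
    p=np.atleast_2d(X)@np.array(c["R"]).T+np.array(c["t"])
    s=p[:,:2]/p[:,2:];f=1+c["k1"]*(s**2).sum(1,keepdims=True)
    return s*f*c["fx"]+[c["cx"],c["cy"]]
def tri(c1,p1,c2,p2):
    A=[];B=[]
    for c,p in((c1,p1),(c2,p2)):
        R=np.array(c["R"]);o=-R.T@c["t"];d=ray(c,*p)@R;d/=np.linalg.norm(d)
        P=np.eye(3)-np.outer(d,d);A.append(P);B.append(P@o)
    X=np.linalg.lstsq(np.vstack(A),np.hstack(B),rcond=None)[0]
    return X
def hsv(c): return cv2.cvtColor(np.ascontiguousarray(c["frame"]),cv2.COLOR_RGB2HSV)
def load(n): return dict(np.load(n))
def crop(c,x0,y0,x1,y1,k,name):
    cv2.imwrite(name,cv2.resize(c["frame"][y0:y1,x0:x1,::-1],None,fx=k,fy=k,interpolation=cv2.INTER_CUBIC))
E
python3 - <<'E'
from h import *
T=load("pics/top0.npz");S=load("pics/scene0.npz")
crop(T,250,140,450,270,4,"pics/tc.png")
crop(S,190,190,360,290,4,"pics/sc.png")
crop(T,140,140,260,235,5,"pics/tj.png")
E
```

```text
(no output)
```

View pics/tc.png

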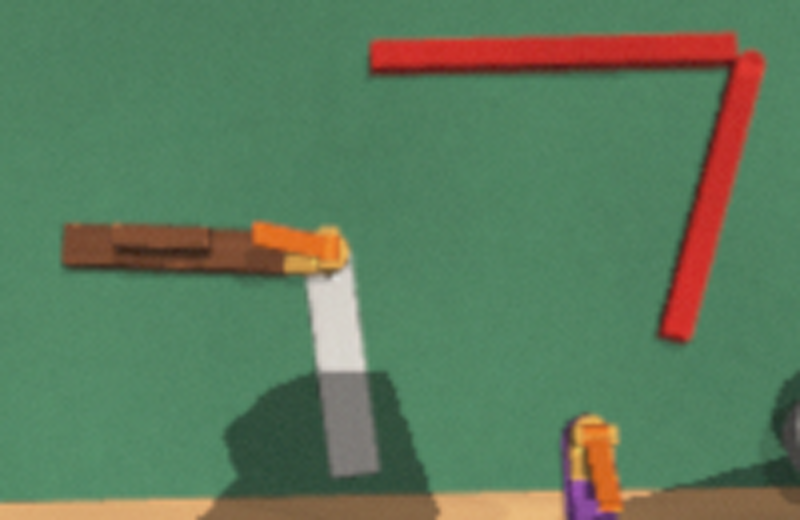

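View pics/sc.png

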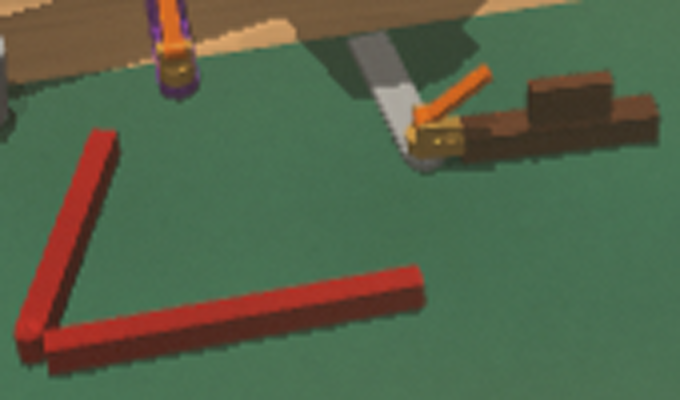

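View pics/tj.png

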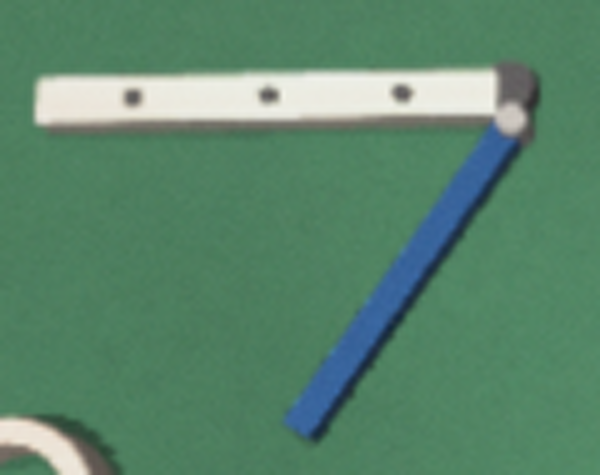

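```bash
cat > meas.py <<'E'
from h import *
def rect(P):
    r=cv2.minAreaRect(P[:,:2].astype(np.float32)); b=cv2.boxPoints(r); 
    e=[b[1]-b[0],b[2]-b[1]]; l=max(e,key=lambda a:np.hypot(*a)); return np.round(r[0],1),np.round(sorted(r[1]),1),round(float(np.degrees(np.arctan2(l[1],l[0]))%180),2)
def comps(c,m,z,tag,minn=60,roi=None):
    m=m.astype(np.uint8)
    n,l,st,ce=cv2.connectedComponentsWithStats(m)
    for i in range(1,n):
        if st[i,4]<minn: continue
        if roi and not(roi[0]<ce[i][0]<roi[2] and roi[1]<ce[i][1]<roi[3]): continue
        v,u=np.nonzero(l==i)
        P=onz(c,u,v,z);r=rect(P)
        _,_,p=pts(c,l==i)
        print(tag,"px",np.round(ce[i],1),"ctr",r[0],"size",r[1],"ang",r[2],"depth z pct",np.round(np.percentile(p[:,2],[5,50,95]),1))
def masks(c):
    h=hsv(c).astype(int);H,Sa,V=h[...,0],h[...,1],h[...,2]
    return dict(red=((H<5)|(H>174))&(Sa>150)&(V>60),orange=(H>=7)&(H<=15)&(Sa>190)&(V>200),blue=(H>100)&(H<120)&(Sa>120)&(V>60),white=(Sa<40)&(V>150),brown=((H<14))&(Sa>90)&(Sa<190)&(V<130)&(V>30))
if __name__=="__main__":
    for n,R in(("top",(140,130,450,270)),("scene",(185,170,480,290))):
        c=load(f"pics/{n}0.npz");m=masks(c)
        for k,z in(("red",22),("blue",22),("white",22),("brown",24),("orange",50)): comps(c,m[k],z,n+" "+k,roi=R)
        h=hsv(c)
        for uv in ([(400,153),(430,180),(275,202),(290,201),(320,204),(326,203),(338,240),(335,215),(230,185)] if n=="top" else [(232,270),(215,230),(303,216),(332,213)]): print(uv,h[uv[1],uv[0]])
E
python3 meas.py
```

```text
top red px [405.3 168.9] ctr [ 577.7 -275.4] size [181.5 274.5] ang 46.32 depth z pct [15.7 21.7 25.1]
top blue px [219.7 196.5] ctr [491.7 193.5] size [ 19.  183.5] ang 148.22 depth z pct [12.3 20.8 24.1]
top white px [194.  158.9] ctr [589.3 263.9] size [ 32.6 253.9] ang 89.35 depth z pct [ 0.4 21.4 25.5]
top white px [333.8 220.3] ctr [433.9 -96.6] size [31.3 69.9] ang 7.4 depth z pct [ 2.6  7.6 11.1]
top brown px [399.4 157.2] ctr [ 601.6 -255.8] size [ 41.  196.1] ang 79.89 depth z pct [ 1.4 12.5 19.8]
top brown px [291.8 202.3] ctr [477.3   6.6] size [ 26.1 138.8] ang 88.83 depth z pct [20.6 24.6 57.2]
top orange px [324.2 200. ] ctr [476.7 -71.9] size [13.9 52.3] ang 80.31 depth z pct [38.7 54.3 73.2]
top orange px [400.3 255.8] ctr [ 339.5 -256.5] size [13.3 47.2] ang 7.98 depth z pct [39.7 53.4 74.1]
(400, 153) [  1 205 193]
(430, 180) [  1 202 194]
(275, 202) [  9 141 121]
(290, 201) [ 10 149 125]
(320, 204) [ 12 153 115]
(326, 203) [ 13 199 200]
(338, 240) [ 15  16 126]
(335, 215) [ 22  13 214]
(230, 185) [107 161 149]
scene red px [228.8 260. ] ctr [ 583.5 -276.9] size [1
[... 388 characters left out ...]
 [591.8 271.9] size [ 25.  238.8] ang 91.65 depth z pct [ 0.8 20.9 23.6]
scene brown px [314.4 220.3] ctr [478.6 -40.3] size [21.7 45.8] ang 78.02 depth z pct [20.3 22.8 25.2]
scene brown px [209.9 250. ] ctr [ 527.1 -328.8] size [  8.7 176.5] ang 162.99 depth z pct [ 2.3 12.  21.3]
scene brown px [244.7 272.3] ctr [ 635.1 -247.8] size [ 31.3 252.9] ang 88.58 depth z pct [ 1.3 11.1 21.2]
scene brown px [428.2 265.4] ctr [710.4 211.1] size [26.9 98.8] ang 71.42 depth z pct [ 6.9 14.3 19.1]
scene orange px [231.6 192.5] ctr [ 332.7 -254.7] size [12.1 94.5] ang 179.93 depth z pct [40.1 53.8 71.1]
(232, 270) [  2 196 168]
(215, 230) [  2 194 168]
(303, 216) [ 13 171 109]
(332, 213) [ 16 104  64]
```

```bash
cat > m2.py <<'E'
from meas import *
def line(c,m,z,poly):
    k=np.zeros(m.shape,np.uint8);cv2.fillPoly(k,[np.array(poly)],1)
    v,u=np.nonzero(m&(k>0))
    P=onz(c,u,v,z);r=rect(P)
    f=cv2.fitLine(P[:,:2].astype(np.float32),cv2.DIST_L2,0,.1,.1).ravel()
    d=f[:2]; n=np.array([-d[1],d[0]]);o=(P[:,:2]-f[2:])@n;a=(P[:,:2]-f[2:])@d
    print("   pt",np.round(f[2:],1),"ang",round(float(np.degrees(np.arctan2(d[1],d[0])))%180,2),"width",np.round(np.percentile(o,[1,99]),1),"len",np.round([a.min(),a.max()],1),"n",len(u), "end", np.round([f[2:]+a.min()*d,f[2:]+a.max()*d],1).tolist())
    return f
if __name__=="__main__":
    T=load("pics/top0.npz");S=load("pics/scene0.npz")
    h=hsv(T).astype(int);red=((h[...,0]<6)|(h[...,0]>174))&(h[...,1]>150)&(h[...,2]>150)
    hs=hsv(S).astype(int);reds=((hs[...,0]<6)|(hs[...,0]>174))&(hs[...,1]>150)&(hs[...,2]>130)
    print("long T");L=line(T,red,22,[(335,145),(430,145),(430,165),(335,165)])
    print("long S");line(S,reds,22,[(205,255),(300,255),(300,280),(205,290)])
    print("short T");line(T,red,22,[(410,162),(445,162),(445,230),(410,230)])
    print("short S");line(S,reds,22,[(190,220),(225,220),(225,255),(205,268),(190,268)])
    w=(h[...,1]<60)&(h[...,2]>190);print("rail T");line(T,w,22,[(143,150),(239,150),(239,170),(143,170)])
    ws=(hs[...,1]<60)&(hs[...,2]>170);print("rail S");line(S,ws,22,[(395,215),(480,215),(480,245),(395,245)])
    b=(h[...,0]>100)&(h[...,0]<118)&(h[...,1]>120)&(h[...,2]>110);print("fence T");line(T,b,22,[(195,166),(245,166),(245,230),(195,230)])
    bs=(hs[...,0]>100)&(hs[...,0]<118)&(hs[...,1]>120)&(hs[...,2]>110);print("fence S");line(S,bs,22,[(380,190),(405,190),(405,232),(380,232)])
    bl=(h[...,1]<40)&(h[...,2]>90);print("blade T");line(T,bl,8,[(325,212),(350,212),(350,265),(325,265)])
    bls=(hs[...,1]<40)&(hs[...,2]>70);print("blade S");line(S,bls,8,[(270,195),(300,195),(300,226),(285,226)])
    # bevel stock: brown
    br=(h[...,0]<14)&(h[...,1]>90)&(h[...,2]>60)
    k=np.zeros(br.shape,bool);k[190:215,262:325]=1
    u,v,p=pts(T,br&k)
    for z0,z1,n in((15,30,"stock"),(45,65,"rib"),(10,65,"all")):
        q=p[(p[:,2]>z0)&(p[:,2]<z1)];print(n,len(q),rect(q),np.round(np.percentile(q,[2,50,98],axis=0),1).tolist())
    crop(T,255,185,360,270,7,"pics/bev.png");crop(S,270,190,365,240,8,"pics/bevs.png")
E
python3 m2.py
```

```text
long T
   pt [ 613.2 -234. ] ang 91.79 width [-8.4  8.3] len [-112.5  116.8] n 545 end [[609.7, -121.5], [616.9, -350.7]]
long S
   pt [ 614.7 -237.4] ang 90.79 width [-36.2   9.7] len [-117.3  110.5] n 441 end [[613.1, -120.1], [616.2, -347.9]]
short T
   pt [ 505.  -336.8] ang 162.51 width [-8.4  8.4] len [-84.1  88.4] n 436 end [[424.8, -311.6], [589.3, -363.4]]
short S
   pt [ 515.9 -339.1] ang 162.25 width [-8.5  8.5] len [-91.2  82.4] n 304 end [[429.1, -311.3], [594.4, -364.3]]
rail T
   pt [590.2 272.1] ang 91.6 width [-12.1  12.2] len [-118.1  121.4] n 787 end [[586.9, 390.1], [593.6, 150.7]]
rail S
   pt [592.4 273. ] ang 91.78 width [-11.7  11.3] len [-116.6  114.5] n 434 end [[588.8, 389.6], [596.0, 158.6]]
fence T
   pt [490.5 196.4] ang 148.37 width [-7.6  7.5] len [-89.2  93.4] n 420 end [[414.5, 243.2], [570.1, 147.3]]
fence S
   pt [496.4 195.8] ang 148.66 width [-7.2  7.1] len [-90.8  80.8] n 175 end [[418.9, 243.0], [565.4, 153.7]]
blade T
   pt [ 395.4 -102.4] ang 7.93 width [-15.6  15.6] len [-59.4  61.5] n 591 end [[336.6, -110.6], [456.3, -93.9]]
blade S
   pt [ 395.8 -103.5] ang 2.59 width [-16.7  17.9] len [-57.7  75.2] n 258 end [[338.1, -106.2], [470.9, -100.1]]
stock 336 (array([477.2,   6.9]), array([ 25.3, 139.6]), 87.92) [[464.2, -59.9, 19.1], [472.0, -2.5, 23.7], [489.3, 74.2, 27.3]]
rib 174 (array([476.2, -15. ]), array([ 14.3, 114.5]), 90.16) [[469.5, -72.2, 47.3], [476.5, 4.9, 55.9], [483.2, 41.7, 63.2]]
all 534 (array([477. ,   2.1]), array([ 25.3, 149. ]), 87.92) [[464.5, -67.2, 19.6], [473.8, 4.7, 25.2], [488.9, 73.3, 62.0]]
```

View pics/bev.png

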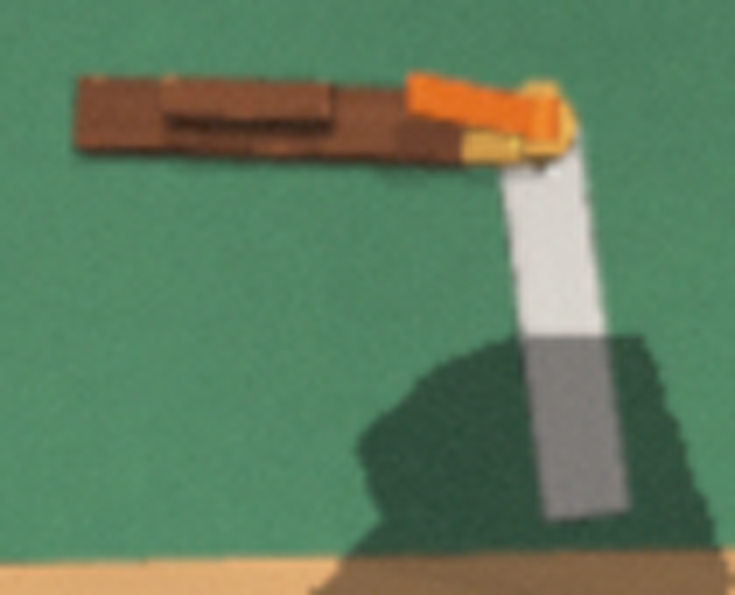

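```bash
ls pics/bevs.png
```

```text
pics/bevs.png
```

View pics/bevs.png

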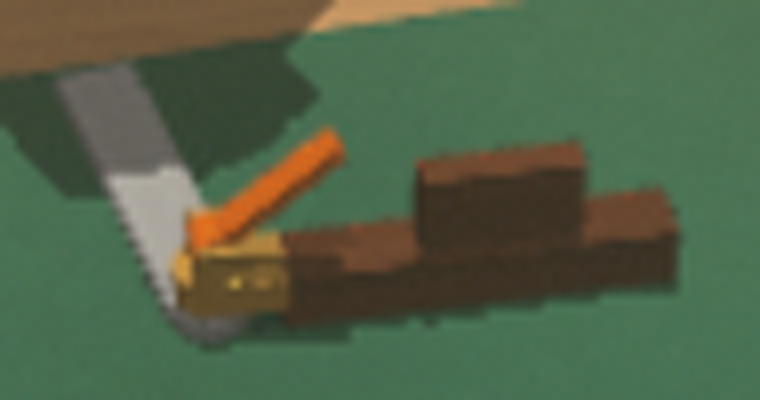

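The crop confirms the brown stock with rib, orange lever raised and steel blade, with the nose at top px ≈(333,204). Now the exact points.

Run:
```python
from h import *
T=load("pics/top0.npz");S=load("pics/scene0.npz")
def p(x,y,z): 
    r=onz(T,np.array([255+x/7-.4]),np.array([185+y/7-.4]),z)[0];print((x,y),z,np.round(r[:2],1));return r
a=p(75,77,24);b=p(400,88,24);print(np.degrees(np.arctan2(*(b-a)[:2])))
a=p(77,150,24);b=p(460,163,24);print(np.degrees(np.arctan2(*(b-a)[:2])))
a=p(163,80,56);b=p(333,85,56);c=p(165,113,56);d=p(333,117,56);print("ribctr",(a+b+c+d)/4,np.degrees(np.arctan2(*(b-a)[:2])))
p(545,518,8);p(630,508,8)
p(545,120,34)
# two view rib corners (top-face): T far-left/far-right/near corners vs S
def tp(x,y): return (255+x/7-.4,185+y/7-.4)
def sp(x,y): return (270+x/8-.4,190+y/8-.4)
for n,t,s in(("rib far nose",tp(333,83),sp(418,182)),("rib far tail",tp(163,80),sp(584,168)),("rib near nose",tp(333,115),sp(415,160)),("rib near tail",tp(165,113),sp(578,145)),("lever tip",tp(408,90),sp(338,140)),("blade tip in",tp(545,518),sp(60,82)),("blade tip out",tp(630,508),sp(60,82))):
    print(n,np.round(tri(T,t,S,s),1))
# corners
for n,t,s in(("long left inner top",(250+370/4,140+73/4),(190+418/4,190+267/4)),("short end",(250+692/4,140+340/4),(190+95/4,190+130/4))): print(n,np.round(tri(T,t,S,s),1))
```

```text
(75, 77) 24 [492.7  78. ]
(400, 88) 24 [489.7 -41.1]
-178.5674523633948
(77, 150) 24 [465.5  76.2]
(460, 163) 24 [462.  -63.3]
-178.56917303375104
(163, 80) 56 [484.8  42.6]
(333, 85) 56 [483.6 -17.8]
(165, 113) 56 [472.9  41.5]
(333, 117) 56 [472.  -18.1]
ribctr [478.32361824  12.03349097  56.        ] -178.82733664223863
(545, 518) 8 [335.7 -95. ]
(630, 508) 8 [ 339.5 -125.5]
(545, 120) 34 [476.2 -93.9]
rib far nose [484.6 -17.4  55.1]
rib far tail [485.8  43.1  52. ]
rib near nose [473.1 -16.6  55.5]
rib near tail [473.9  43.1  52.8]
lever tip [478.2 -44.6  73.6]
blade tip in [ 334.4 -107.9   -1.4]
blade tip out [ 340.1 -123.7    5.2]
long left inner top [ 598.3 -119.3   14.2]
short end [ 421.9 -319.7   19.2]
```

Choice made: the brown bevel, with the rib at about (478, 12), top z about 55, and nose heading −91.4°. I measure the corner angle at about 70.8°, the blade at about 99° and the fence at about 57°. Moving above the rib.

```bash
python3 -m pendant '[{"grip":1,"x":37.4,"y":-42.5,"z":5},{"x":37.4,"y":-42.5,"z":5},{"x":37.4,"y":-42.5,"z":5},{"x":37.4,"y":-42.5,"z":5},{"x":37.4,"y":-42.5,"z":5},{"x":37.4,"y":-42.5,"z":5},{"x":37.4,"y":-42.5,"z":5},{"x":37.4,"y":-42.5,"z":5}]' 110
python3 -m pendant '[{"grip":1,"x":37.4,"y":-42.5,"z":5},{"x":37.4,"y":-42.5,"z":5},{"x":37.4,"y":-42.5,"z":5},{"x":37.4,"y":-42.5,"z":5},{"yaw":-9.6},{"yaw":-9.6},{"yaw":-9.6},{"yaw":-9.6}]'
python3 -m pendant '[{"grip":1,"yaw":-9.6},{"yaw":-9.6},{"yaw":-9.6},{}]'
```

```text
invalid input at $[0]: expected keys grip, x, y, z, yaw
invalid input at $[0]: expected keys grip, x, y, z, yaw
invalid input at $[0]: expected keys grip, x, y, z, yaw
```

```bash
python3 -m pendant '[{"grip":1,"x":37.4,"y":-42.5,"z":5,"yaw":0},{"grip":1,"x":37.4,"y":-42.5,"z":5,"yaw":0},{"grip":1,"x":37.4,"y":-42.5,"z":5,"yaw":0},{"grip":1,"x":37.4,"y":-42.5,"z":5,"yaw":0},{"grip":1,"x":37.4,"y":-42.5,"z":5,"yaw":0},{"grip":1,"x":37.4,"y":-42.5,"z":5,"yaw":0},{"grip":1,"x":37.4,"y":-42.5,"z":5,"yaw":0},{"grip":1,"x":37.4,"y":-42.5,"z":5,"yaw":0}]' 110
python3 -m pendant '[{"grip":1,"x":37.4,"y":-42.5,"z":5,"yaw":0},{"grip":1,"x":37.4,"y":-42.5,"z":5,"yaw":0},{"grip":1,"x":37.4,"y":-42.5,"z":5,"yaw":0},{"grip":1,"x":37.4,"y":-42.5,"z":5,"yaw":0},{"grip":1,"x":0,"y":0,"z":0,"yaw":-9.6},{"grip":1,"x":0,"y":0,"z":0,"yaw":-9.6},{"grip":1,"x":0,"y":0,"z":0,"yaw":-9.6},{"grip":1,"x":0,"y":0,"z":0,"yaw":-9.6}]'
python3 -m pendant '[{"grip":1,"x":0,"y":0,"z":0,"yaw":-9.6},{"grip":1,"x":0,"y":0,"z":0,"yaw":-9.6},{"grip":1,"x":0,"y":0,"z":0,"yaw":-9.6},{"grip":1,"x":0,"y":0,"z":0,"yaw":0}]'
```

```text
time_s: 1.1
eef_pos: [401.5, -199.6, 178.2]
tool_rot: [0.982, 0.187, 0.0, -0.0]
contact_force: [0.6, -0.3, -0.5]
gripper_width: 0.999
time_s: 2.1
eef_pos: [477.5, 11.9, 158.1]
tool_rot: [0.865, 0.502, -0.0, -0.0]
contact_force: [-0.6, 0.2, -0.1]
gripper_width: 1.001
time_s: 2.6
eef_pos: [477.6, 11.7, 158.2]
tool_rot: [0.715, 0.699, -0.0, -0.0]
contact_force: [0.9, 0.2, -0.6]
gripper_width: 1.0
```

```bash
python3 -m pendant '[{"grip":1,"x":0,"y":0.7,"z":50,"yaw":0},{"grip":1,"x":0,"y":0,"z":50,"yaw":0},{"grip":1,"x":0,"y":0,"z":12,"yaw":0},{"grip":1,"x":0,"y":0,"z":8,"yaw":0},{"grip":1,"x":0,"y":0,"z":0,"yaw":0}]'
python3 - <<'E'
from h import *
T=env.capture("top");np.savez("pics/top1.npz",**T)
crop(T,230,150,430,280,4,"pics/t1.png")
E
```

```text
time_s: 3.22
eef_pos: [479.9, 11.7, 39.7]
tool_rot: [0.715, 0.699, 0.001, 0.001]
contact_force: [0.6, -0.2, -0.8]
gripper_width: 0.998
```

View pics/t1.png

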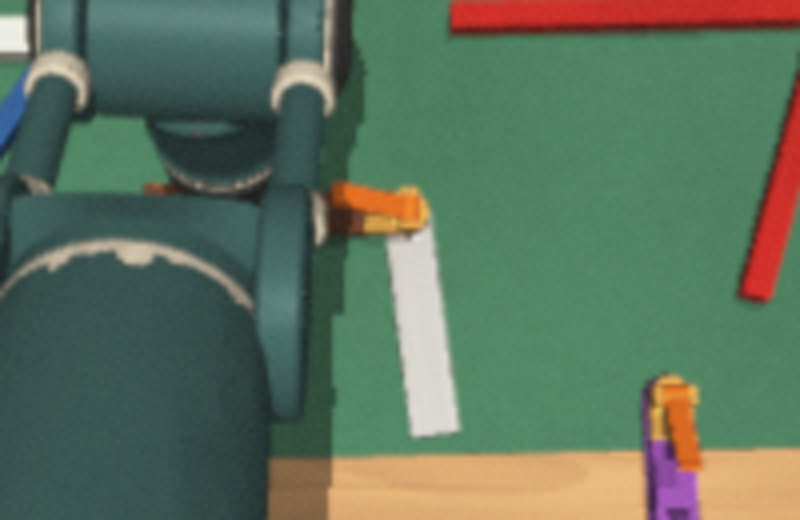

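The fingers are around the rib, hidden by the arm, and the bevel is undisturbed with its lever and nose at crop (385,205). Closing.

```bash
python3 -m pendant '[{"grip":-1,"x":0,"y":0,"z":0,"yaw":0},{"grip":-1,"x":0,"y":0,"z":0,"yaw":0},{"grip":-1,"x":0,"y":0,"z":0,"yaw":0},{"grip":-1,"x":0,"y":0,"z":0,"yaw":0},{"grip":-1,"x":0,"y":0,"z":0,"yaw":0},{"grip":-1,"x":0,"y":0,"z":0,"yaw":0}]' 110
```

```text
time_s: 4.03
eef_pos: [479.0, 11.7, 39.2]
tool_rot: [0.715, 0.7, 0.0, 0.0]
contact_force: [-1.4, 0.3, 5.4]
gripper_width: 0.105
```

```bash
python3 -m pendant '[{"grip":-1,"x":0,"y":0,"z":-6,"yaw":0},{"grip":-1,"x":0,"y":0,"z":0,"yaw":-3.1},{"grip":-1,"x":-30,"y":17.3,"z":0,"yaw":0},{"grip":-1,"x":-30,"y":17.3,"z":0,"yaw":0},{"grip":-1,"x":-30,"y":17.3,"z":0,"yaw":0},{"grip":-1,"x":-30,"y":17.3,"z":0,"yaw":0},{"grip":-1,"x":-29.5,"y":17.3,"z":0,"yaw":0},{"grip":-1,"x":0,"y":0,"z":0,"yaw":0}]'
python3 - <<'E'
from h import *
T=env.capture("top");np.savez("pics/top2.npz",**T)
S=env.capture("scene");np.savez("pics/scene2.npz",**S)
crop(T,270,130,470,260,4,"pics/t2.png")
crop(S,180,170,380,300,4,"pics/s2.png")
E
```

```text
time_s: 5.03
eef_pos: [570.9, -136.8, 43.9]
tool_rot: [0.696, 0.718, -0.0, 0.0]
contact_force: [-0.7, 1.1, -5.0]
gripper_width: 0.107
```

View pics/t2.png

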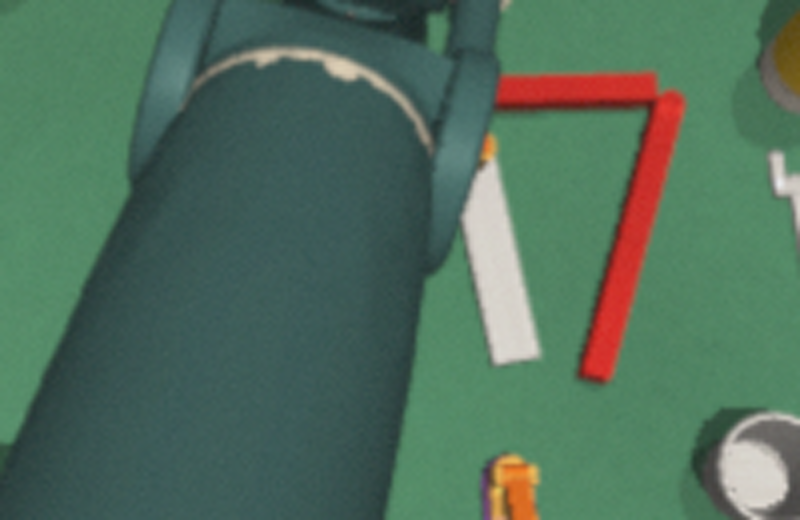

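View pics/s2.png

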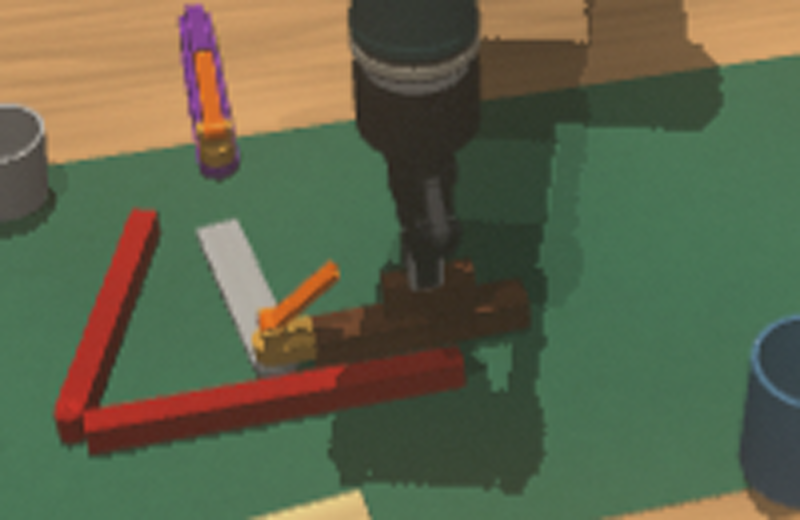

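```bash
python3 -m pendant '[{"grip":-1,"x":0,"y":0,"z":5,"yaw":0},{"grip":-1,"x":0,"y":10,"z":0,"yaw":0},{"grip":-1,"x":0,"y":5,"z":0,"yaw":0},{"grip":-1,"x":0,"y":0,"z":0,"yaw":0}]'
python3 -m pendant '[{"grip":-1,"x":0,"y":2,"z":0,"yaw":0},{"grip":-1,"x":0,"y":0,"z":0,"yaw":0}]'
```

```text
time_s: 5.62
eef_pos: [585.5, -133.9, 39.4]
tool_rot: [0.695, 0.719, 0.0, 0.0]
contact_force: [0.7, 0.6, -3.9]
gripper_width: 0.103
time_s: 5.88
eef_pos: [587.0, -134.2, 39.4]
tool_rot: [0.695, 0.719, -0.0, -0.0]
contact_force: [-1.1, 1.0, -3.5]
gripper_width: 0.107
```

```bash
python3 -m pendant '[{"grip":-1,"x":0,"y":1.5,"z":0.6,"yaw":0},{"grip":-1,"x":0,"y":0,"z":0,"yaw":0}]'
python3 -m pendant '[{"grip":-1,"x":0,"y":1.5,"z":0,"yaw":0},{"grip":-1,"x":0,"y":0,"z":0,"yaw":0}]'
```

```text
time_s: 6.12
eef_pos: [588.4, -134.2, 39.4]
tool_rot: [0.695, 0.719, -0.0, -0.0]
contact_force: [-3.0, 0.7, 1.6]
gripper_width: 0.109
time_s: 6.38
eef_pos: [589.4, -134.2, 39.5]
tool_rot: [0.695, 0.719, -0.0, -0.001]
contact_force: [-5.4, 0.7, 5.3]
gripper_width: 0.101
```

```bash
python3 -m pendant '[{"grip":-1,"x":-10,"y":0,"z":0,"yaw":0},{"grip":-1,"x":-10,"y":0,"z":0,"yaw":0},{"grip":-1,"x":-10,"y":0,"z":0,"yaw":0},{"grip":-1,"x":0,"y":0,"z":0,"yaw":0}]'
python3 -m pendant '[{"grip":-1,"x":-10,"y":0,"z":0,"yaw":0},{"grip":-1,"x":-10,"y":0,"z":0,"yaw":0},{"grip":-1,"x":0,"y":0,"z":0,"yaw":0}]'
python3 -c "
from bench import env
print(env.read_state()['moment'])"
```

```text
time_s: 6.88
eef_pos: [589.8, -163.2, 39.4]
tool_rot: [0.696, 0.718, -0.0, -0.002]
contact_force: [-5.6, 5.4, 6.7]
gripper_width: 0.107
time_s: 7.25
eef_pos: [590.0, -180.4, 39.4]
tool_rot: [0.696, 0.718, 0.001, -0.004]
contact_force: [-8.2, 12.9, 9.3]
gripper_width: 0.104
[ 2.138477    1.27648256 -0.22679194]
```

```bash
python3 -m pendant '[{"grip":-1,"x":-10,"y":0,"z":-0.5,"yaw":0},{"grip":-1,"x":-10,"y":0,"z":0,"yaw":0},{"grip":-1,"x":0,"y":0,"z":0,"yaw":0}]'
python3 - <<'E'
from h import *
print(env.read_state()['moment'])
T=env.capture("top")
S=env.capture("scene")
crop(T,330,130,470,260,4,"pics/t3.png")
crop(S,180,190,360,290,4,"pics/s3.png")
E
```

```text
time_s: 7.62
eef_pos: [590.6, -200.8, 39.4]
tool_rot: [0.696, 0.718, 0.001, -0.004]
contact_force: [-5.8, 11.4, 6.5]
gripper_width: 0.103
[ 1.93314969  1.17001365 -0.14009423]
```

View pics/t3.png

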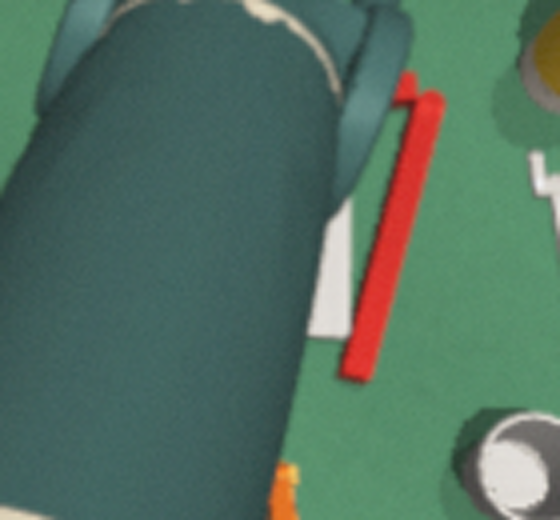

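View pics/s3.png

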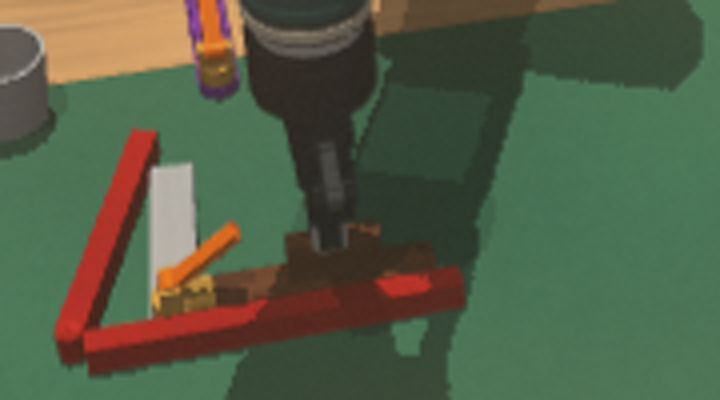

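```bash
python3 -m pendant '[{"grip":-1,"x":-10,"y":0,"z":0,"yaw":0},{"grip":-1,"x":-10,"y":0,"z":0,"yaw":0},{"grip":-1,"x":-6,"y":0,"z":0,"yaw":0},{"grip":-1,"x":0,"y":0,"z":0,"yaw":0}]'
python3 -m pendant '[{"grip":-1,"x":-4,"y":0,"z":0,"yaw":0},{"grip":-1,"x":0,"y":0,"z":0,"yaw":0}]'
python3 -m pendant '[{"grip":-1,"x":-2,"y":0,"z":0,"yaw":0},{"grip":-1,"x":0,"y":0,"z":0,"yaw":0}]'
```

```text
time_s: 8.22
eef_pos: [591.3, -227.1, 39.4]
tool_rot: [0.696, 0.718, 0.0, -0.004]
contact_force: [-7.0, 10.5, 7.3]
gripper_width: 0.108
time_s: 8.48
eef_pos: [591.4, -230.6, 39.4]
tool_rot: [0.696, 0.718, 0.001, -0.004]
contact_force: [-7.7, 10.9, 6.8]
gripper_width: 0.102
time_s: 8.72
eef_pos: [591.4, -232.2, 39.4]
tool_rot: [0.696, 0.718, 0.001, -0.004]
contact_force: [-7.0, 12.5, 7.8]
gripper_width: 0.107
```

```bash
python3 -m pendant '[{"grip":-1,"x":-2,"y":0,"z":0,"yaw":0},{"grip":-1,"x":0,"y":0,"z":0,"yaw":0}]'
python3 -m pendant '[{"grip":-1,"x":-2,"y":0,"z":0,"yaw":0},{"grip":-1,"x":0,"y":0,"z":0,"yaw":0}]'
python3 - <<'E'
from h import *
print(env.read_state()['moment'])
T=env.capture("top")
S=env.capture("scene");np.savez("pics/scene4.npz",**S);np.savez("pics/top4.npz",**T)
crop(T,330,130,470,260,4,"pics/t4.png")
crop(S,190,210,320,290,6,"pics/s4.png")
E
```

```text
time_s: 8.98
eef_pos: [591.5, -234.1, 39.4]
tool_rot: [0.696, 0.718, 0.001, -0.004]
contact_force: [-7.1, 12.7, 8.0]
gripper_width: 0.103
time_s: 9.22
eef_pos: [591.5, -236.1, 39.4]
tool_rot: [0.696, 0.718, 0.001, -0.004]
contact_force: [-7.0, 13.4, 8.7]
gripper_width: 0.101
[ 2.18335338  1.27925563 -0.14422604]
```

View pics/s4.png

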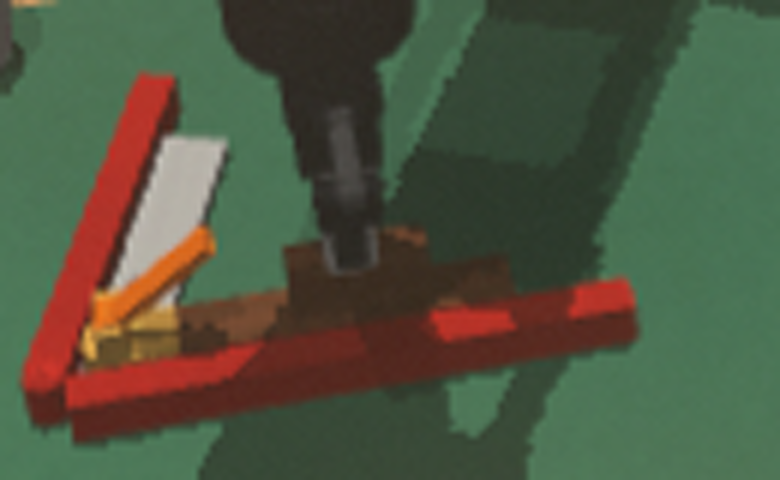

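View pics/t4.png

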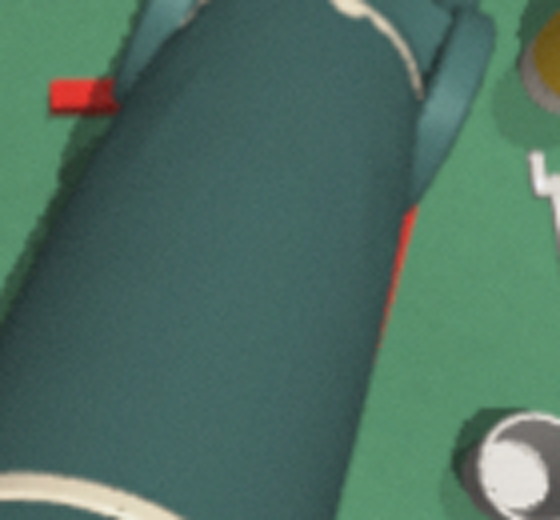

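```bash
python3 -m pendant '[{"grip":-1,"x":-1.5,"y":0,"z":0,"yaw":0},{"grip":-1,"x":0,"y":0,"z":0,"yaw":0}]'
python3 -m pendant '[{"grip":-1,"x":-1.5,"y":0,"z":0,"yaw":0},{"grip":-1,"x":0,"y":0,"z":0,"yaw":0}]'
python3 -m pendant '[{"grip":-1,"x":-1.5,"y":0,"z":0,"yaw":0},{"grip":-1,"x":0,"y":0,"z":0,"yaw":0}]'
```

```text
time_s: 9.57
eef_pos: [591.5, -236.1, 39.4]
tool_rot: [0.696, 0.718, 0.001, -0.005]
contact_force: [-6.3, 17.9, 8.1]
gripper_width: 0.11
time_s: 9.82
eef_pos: [591.5, -236.2, 39.4]
tool_rot: [0.696, 0.718, 0.002, -0.006]
contact_force: [-6.8, 21.2, 10.9]
gripper_width: 0.103
time_s: 10.07
eef_pos: [591.5, -236.3, 39.4]
tool_rot: [0.696, 0.718, 0.003, -0.007]
contact_force: [-6.0, 25.4, 12.5]
gripper_width: 0.104
```

```bash
python3 -m pendant '[{"grip":-1,"x":3,"y":0,"z":0,"yaw":0},{"grip":-1,"x":1.5,"y":-0.8,"z":-0.5,"yaw":0},{"grip":-1,"x":0,"y":0,"z":0,"yaw":0}]'
python3 -m pendant '[{"grip":0.2,"x":0,"y":0,"z":0,"yaw":0},{"grip":0.2,"x":0,"y":0,"z":0,"yaw":0},{"grip":0.2,"x":0,"y":0,"z":0,"yaw":0}]'
python3 -m pendant '[{"grip":0.2,"x":0,"y":0,"z":-40,"yaw":0},{"grip":0.2,"x":0,"y":0,"z":-50,"yaw":0},{"grip":0.2,"x":35,"y":-50,"z":0,"yaw":0},{"grip":0.2,"x":35,"y":-50,"z":0,"yaw":0},{"grip":0.2,"x":35,"y":-50,"z":0,"yaw":0},{"grip":0.2,"x":0,"y":0,"z":0,"yaw":0}]'
python3 - <<'E'
from h import *
T=env.capture("top")
S=env.capture("scene");np.savez("pics/scene5.npz",**S);np.savez("pics/top5.npz",**T)
crop(T,330,130,470,260,5,"pics/t5.png")
crop(S,190,210,320,290,6,"pics/s5.png")
E
```

```text
time_s: 10.45
eef_pos: [591.5, -236.2, 39.4]
tool_rot: [0.696, 0.718, 0.001, -0.003]
contact_force: [-3.6, 12.0, 2.9]
gripper_width: 0.099
time_s: 10.82
eef_pos: [593.8, -241.1, 40.7]
tool_rot: [0.695, 0.719, 0.0, 0.001]
contact_force: [-0.1, 0.4, 0.2]
gripper_width: 0.602
time_s: 11.58
eef_pos: [434.2, -137.8, 128.2]
tool_rot: [0.695, 0.719, -0.001, -0.002]
contact_force: [-0.0, -1.2, 0.3]
gripper_width: 0.597
```

View pics/s5.png

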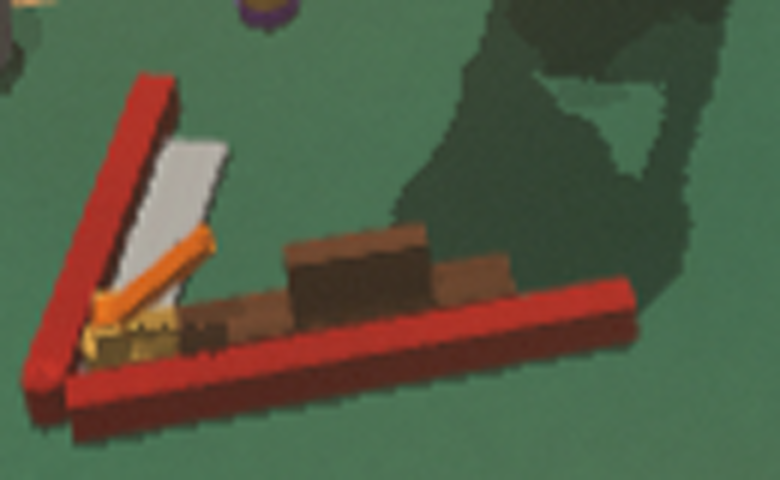

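View pics/t5.png

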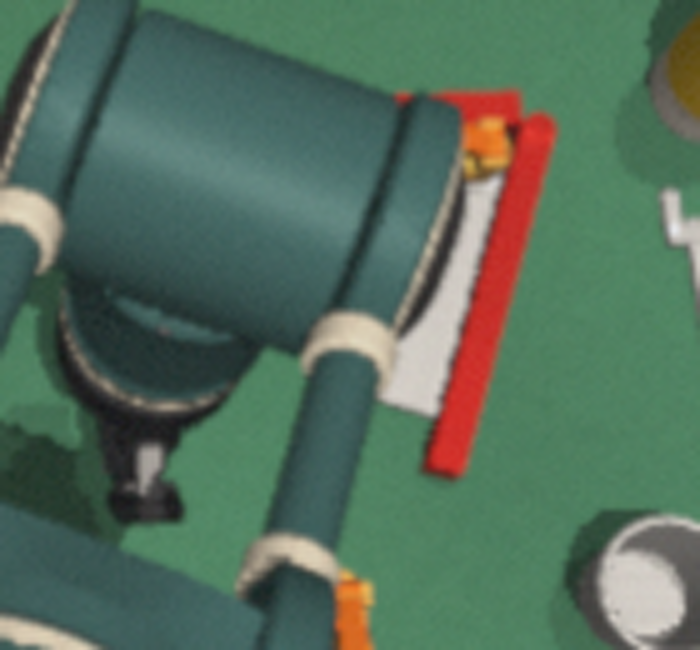

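The scene crop shows the stock lying along the long board and the blade parallel and flush to the short one. Next I close the jaws and move above the lever.

```bash
python3 -m pendant '[{"grip":-1,"x":-40.9,"y":38.5,"z":0,"yaw":0},{"grip":-1,"x":-40.9,"y":38.5,"z":0,"yaw":0},{"grip":-1,"x":-40.9,"y":38.5,"z":0,"yaw":0},{"grip":-1,"x":-40.9,"y":38.5,"z":0,"yaw":0},{"grip":-1,"x":0,"y":0,"z":0,"yaw":0},{"grip":-1,"x":0,"y":0,"z":20,"yaw":0},{"grip":-1,"x":0,"y":0,"z":0,"yaw":0}]'
python3 - <<'E'
from h import *
S=env.capture("scene")
crop(S,190,180,320,290,5,"pics/s6.png")
E
```

```text
time_s: 12.55
eef_pos: [596.3, -297.0, 106.7]
tool_rot: [0.695, 0.719, -0.001, -0.003]
contact_force: [0.2, -0.1, -0.4]
gripper_width: 0.002
```

View pics/s6.png

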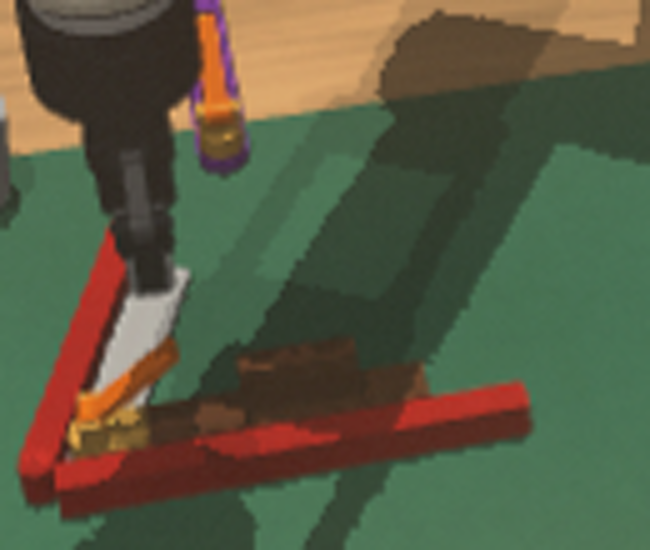

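```bash
python3 -m pendant '[{"grip":-1,"x":0,"y":-2.8,"z":12,"yaw":0},{"grip":-1,"x":0,"y":0,"z":10,"yaw":0},{"grip":-1,"x":0,"y":0,"z":10,"yaw":0},{"grip":-1,"x":0,"y":0,"z":10,"yaw":0},{"grip":-1,"x":0,"y":0,"z":10,"yaw":0},{"grip":-1,"x":0,"y":0,"z":0,"yaw":0}]'
python3 -m pendant '[{"grip":-1,"x":0,"y":0,"z":6,"yaw":0},{"grip":-1,"x":0,"y":0,"z":2,"yaw":0},{"grip":-1,"x":0,"y":0,"z":0,"yaw":0}]'
```

```text
time_s: 13.35
eef_pos: [595.4, -298.5, 56.8]
tool_rot: [0.695, 0.719, -0.0, -0.001]
contact_force: [-0.4, 0.0, -0.1]
gripper_width: 0.002
time_s: 13.72
eef_pos: [596.0, -298.8, 50.0]
tool_rot: [0.695, 0.719, -0.0, 0.0]
contact_force: [0.0, 1.0, -0.2]
gripper_width: 0.001
```

Run:
```python
from h import *
S=env.capture("scene")
crop(S,190,180,320,290,5,"pics/s7.png")
```

```text
(no output)
```

View pics/s7.png

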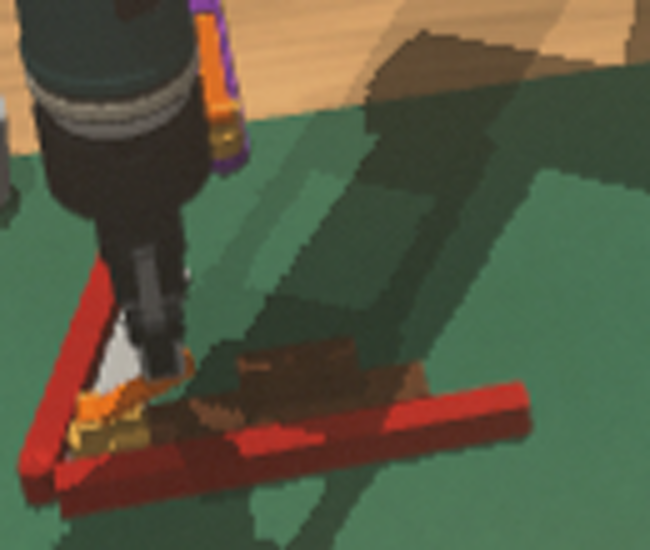

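```bash
python3 -m pendant '[{"grip":-1,"x":0,"y":-1.5,"z":3,"yaw":0},{"grip":-1,"x":0,"y":0,"z":0,"yaw":0}]'
python3 -m pendant '[{"grip":-1,"x":0,"y":0,"z":2,"yaw":0},{"grip":-1,"x":0,"y":0,"z":0,"yaw":0}]'
python3 -m pendant '[{"grip":-1,"x":0,"y":0,"z":2,"yaw":0},{"grip":-1,"x":0,"y":0,"z":0,"yaw":0}]'
```

```text
time_s: 14.02
eef_pos: [594.4, -298.9, 46.9]
tool_rot: [0.695, 0.719, -0.0, 0.0]
contact_force: [0.6, -0.4, 0.5]
gripper_width: 0.005
time_s: 14.28
eef_pos: [594.4, -298.6, 44.8]
tool_rot: [0.695, 0.719, 0.0, -0.0]
contact_force: [-0.1, 0.4, 1.3]
gripper_width: 0.002
time_s: 14.52
eef_pos: [594.3, -298.7, 42.7]
tool_rot: [0.695, 0.719, -0.0, -0.0]
contact_force: [0.8, 0.5, 0.5]
gripper_width: -0.001
```

Run:
```python
from h import *
S=env.capture("scene");T=env.capture("top")
crop(S,190,200,280,280,8,"pics/s8.png");crop(T,400,120,470,190,8,"pics/t8.png")
```

```text
(no output)
```

View pics/s8.png

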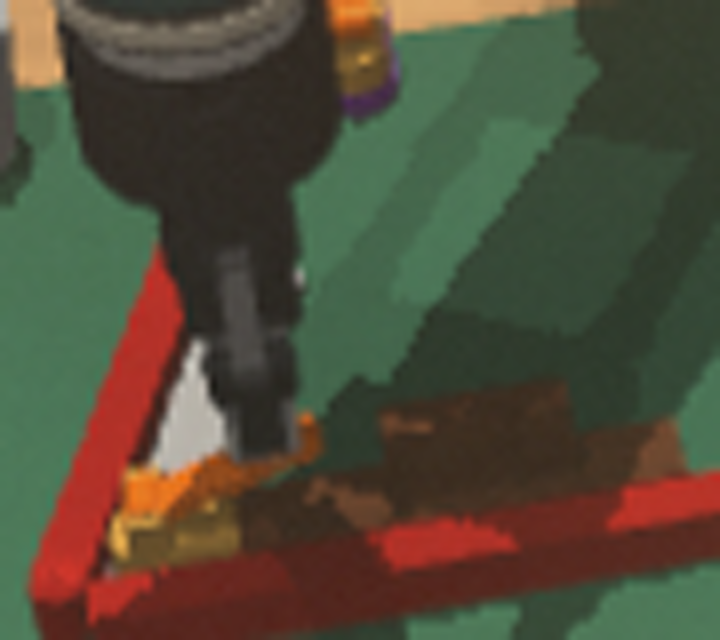

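View pics/t8.png

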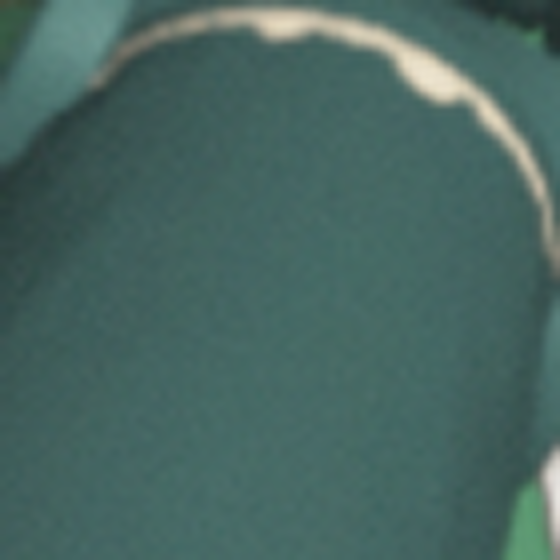

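```bash
python3 -m pendant '[{"grip":-1,"x":0,"y":0,"z":3,"yaw":0},{"grip":-1,"x":0,"y":0,"z":0,"yaw":0}]'
python3 -m pendant '[{"grip":-1,"x":0,"y":0,"z":2,"yaw":0},{"grip":-1,"x":0,"y":0,"z":0,"yaw":0}]'
python3 -m pendant '[{"grip":-1,"x":0,"y":0,"z":2,"yaw":0},{"grip":-1,"x":0,"y":0,"z":0,"yaw":0}]'
```

```text
time_s: 14.88
eef_pos: [594.3, -298.7, 39.7]
tool_rot: [0.695, 0.719, -0.0, -0.0]
contact_force: [0.2, -0.2, 0.4]
gripper_width: 0.002
time_s: 15.12
eef_pos: [594.3, -298.7, 37.8]
tool_rot: [0.695, 0.719, -0.0, -0.0]
contact_force: [0.3, -0.2, 0.7]
gripper_width: 0.001
time_s: 15.38
eef_pos: [594.4, -298.7, 35.8]
tool_rot: [0.695, 0.719, 0.0, -0.0]
contact_force: [-0.5, 0.5, 0.7]
gripper_width: -0.003
```

Run:
```python
from h import *
S=env.capture("scene");np.savez("pics/scene9.npz",**S)
crop(S,190,200,280,280,8,"pics/s9.png")
h=hsv(S).astype(int)
m=(h[...,0]>=6)&(h[...,0]<=15)&(h[...,1]>190)&(h[...,2]>90);k=np.zeros_like(m);k[240:270,195:240]=1
u,v,p=pts(S,m&k)
for a in list(zip(u,v,np.round(p,0).tolist()))[::6]: print(a)
m=(h[...,2]<75)&(h[...,1]<110);k=np.zeros_like(m);k[248:262,212:232]=1
u,v,p=pts(S,m&k);print("finger")
for a in list(zip(u,v,np.round(p,0).tolist(),h[v,u].tolist()))[::10]: print(a)
```

```text
(np.int64(228), np.int64(254), [584.0, -286.0, 46.0])
(np.int64(230), np.int64(257), [600.0, -282.0, 50.0])
(np.int64(213), np.int64(259), [589.0, -324.0, 41.0])
(np.int64(205), np.int64(260), [582.0, -344.0, 34.0])
(np.int64(212), np.int64(260), [591.0, -327.0, 40.0])
(np.int64(218), np.int64(260), [599.0, -312.0, 44.0])
(np.int64(209), np.int64(261), [591.0, -334.0, 38.0])
(np.int64(215), np.int64(261), [597.0, -319.0, 40.0])
(np.int64(205), np.int64(262), [592.0, -344.0, 37.0])
(np.int64(211), np.int64(262), [595.0, -330.0, 38.0])
(np.int64(205), np.int64(263), [593.0, -345.0, 35.0])
(np.int64(211), np.int64(263), [598.0, -330.0, 37.0])
finger
(np.int64(216), np.int64(248), [654.0, -308.0, 139.0], [20, 31, 49])
(np.int64(226), np.int64(248), [654.0, -286.0, 134.0], [30, 34, 45])
(np.int64(225), np.int64(249), [657.0, -289.0, 134.0], [15, 46, 44])
(np.int64(224), np.int64(250), [650.0, -291.0, 126.0], [23, 53, 43])
(np.int64(222), np.int64(251), [641.0, -297.0, 114.0], [17, 41, 44])
(np.int64(220), np.int64(252), [624.0, -302.0, 96.0], [23, 55, 42])
(np.int64(219), np.int64(253), [600.0, -306.0, 70.0], [21, 29, 62])
(np.int64(222), np.int64(254), [607.0, -299.0, 72.0], [20, 55, 42])
(np.int64(225), np.int64(255), [608.0, -293.0, 68.0], [15, 42, 49])
(np.int64(221), np.int64(257), [606.0, -303.0, 61.0], [30, 31, 41])
(np.int64(224), np.int64(258), [608.0, -296.0, 58.0], [14, 99, 59])
```

View pics/s9.png

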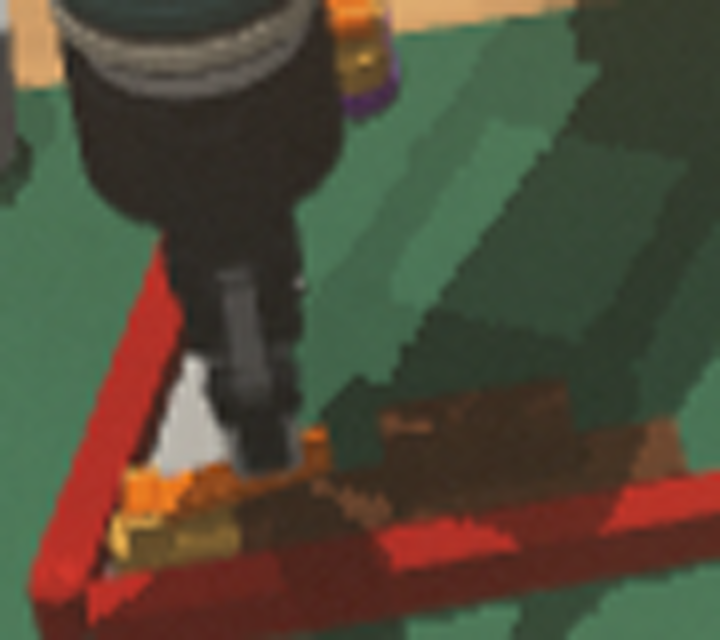

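```bash
python3 -m pendant '[{"grip":-1,"x":0,"y":0,"z":3,"yaw":0},{"grip":-1,"x":0,"y":0,"z":0,"yaw":0}]'
python3 -m pendant '[{"grip":-1,"x":0,"y":0,"z":2,"yaw":0},{"grip":-1,"x":0,"y":0,"z":0,"yaw":0}]'
python3 - <<'E'
from h import *
s=env.read_state();print(env.tip_reach,s["q"],s["eef_pos"])
S=env.capture("scene");np.savez("pics/scene10.npz",**S)
crop(S,190,200,280,280,8,"pics/s10.png")
E
```

```text
time_s: 15.68
eef_pos: [594.4, -298.8, 32.7]
tool_rot: [0.695, 0.719, -0.0, -0.0]
contact_force: [0.4, -0.4, 1.1]
gripper_width: 0.004
time_s: 15.92
eef_pos: [594.3, -298.7, 30.7]
tool_rot: [0.695, 0.719, -0.0, -0.0]
contact_force: [-0.8, 0.3, -0.6]
gripper_width: -0.0
8.0 [-5.03143023e-01  4.11280183e-01  1.77923551e+00 -4.23679966e-05
  9.51372957e-01 -5.36132460e-01] [ 594.30694461 -298.69278756   30.71179273]
```

View pics/s10.png

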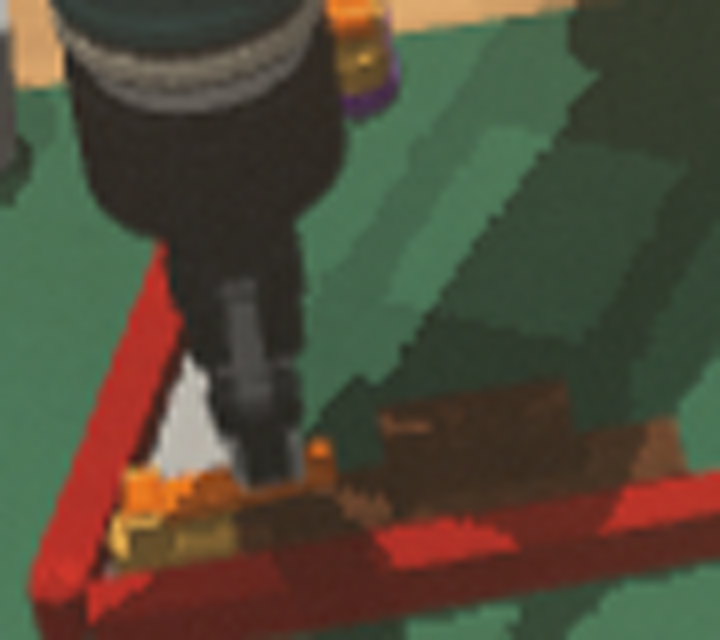

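```bash
python3 -m pendant '[{"grip":-1,"x":0,"y":0,"z":2.5,"yaw":0},{"grip":-1,"x":0,"y":0,"z":0,"yaw":0}]'
python3 -m pendant '[{"grip":-1,"x":0,"y":0,"z":2.5,"yaw":0},{"grip":-1,"x":0,"y":0,"z":0,"yaw":0}]'
python3 - <<'E'
from h import *
S=env.capture("scene");np.savez("pics/scene11.npz",**S)
crop(S,190,200,280,280,8,"pics/s11.png")
h=hsv(S).astype(int)
m=(h[...,2]<75)&(h[...,1]<110);k=np.zeros_like(m);k[256:264,214:230]=1
u,v,p=pts(S,m&k);print("finger")
for a in list(zip(u,v,np.round(p,0).tolist(),h[v,u].tolist()))[::5]: print(a)
E
```

```text
time_s: 16.23
eef_pos: [594.4, -298.7, 28.2]
tool_rot: [0.695, 0.719, -0.0, -0.0]
contact_force: [1.4, 0.0, -0.2]
gripper_width: 0.003
time_s: 16.48
eef_pos: [594.3, -298.7, 25.7]
tool_rot: [0.695, 0.719, -0.0, -0.0]
contact_force: [-0.6, -0.7, -0.1]
gripper_width: 0.003
finger
(np.int64(219), np.int64(256), [629.0, -306.0, 88.0], [21, 26, 68])
(np.int64(224), np.int64(256), [610.0, -295.0, 66.0], [21, 41, 44])
(np.int64(222), np.int64(257), [608.0, -300.0, 62.0], [17, 40, 45])
(np.int64(220), np.int64(258), [603.0, -306.0, 55.0], [25, 24, 63])
(np.int64(225), np.int64(258), [607.0, -294.0, 56.0], [23, 46, 44])
(np.int64(224), np.int64(259), [606.0, -297.0, 52.0], [17, 42, 43])
(np.int64(223), np.int64(260), [606.0, -299.0, 50.0], [17, 43, 42])
(np.int64(222), np.int64(261), [612.0, -302.0, 53.0], [17, 70, 51])
```

View pics/s11.png

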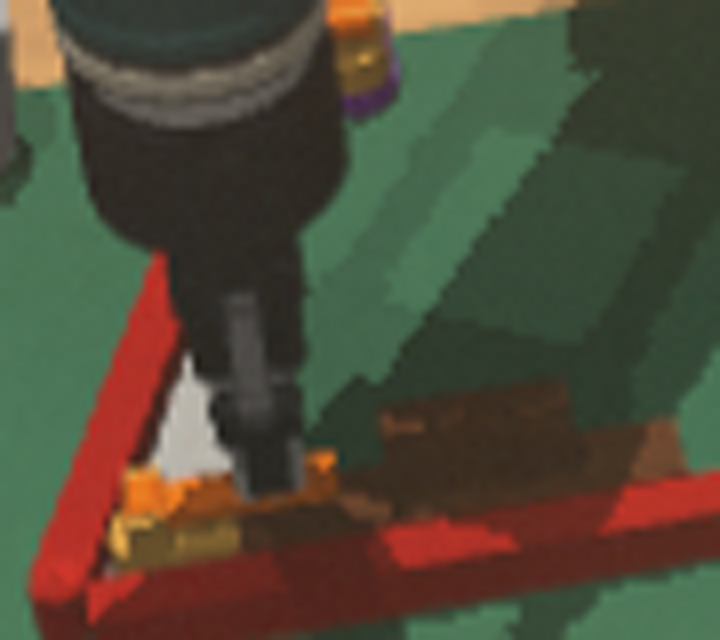

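```bash
python3 -m pendant '[{"grip":-1,"x":0,"y":0,"z":2.5,"yaw":0},{"grip":-1,"x":0,"y":0,"z":0,"yaw":0}]'
python3 -m pendant '[{"grip":-1,"x":0,"y":0,"z":2.5,"yaw":0},{"grip":-1,"x":0,"y":0,"z":0,"yaw":0}]'
python3 - <<'E'
from h import *
S=env.capture("scene");np.savez("pics/scene11.npz",**S)
crop(S,190,200,280,280,8,"pics/s12.png")
E
```

```text
time_s: 16.77
eef_pos: [594.5, -298.9, 24.6]
tool_rot: [0.695, 0.719, -0.0, -0.0]
contact_force: [-2.6, 1.2, 8.1]
gripper_width: 0.001
time_s: 17.02
eef_pos: [594.7, -298.9, 24.2]
tool_rot: [0.695, 0.719, 0.0, 0.0]
contact_force: [-5.8, 4.2, 16.6]
gripper_width: -0.002
```

View pics/s12.png

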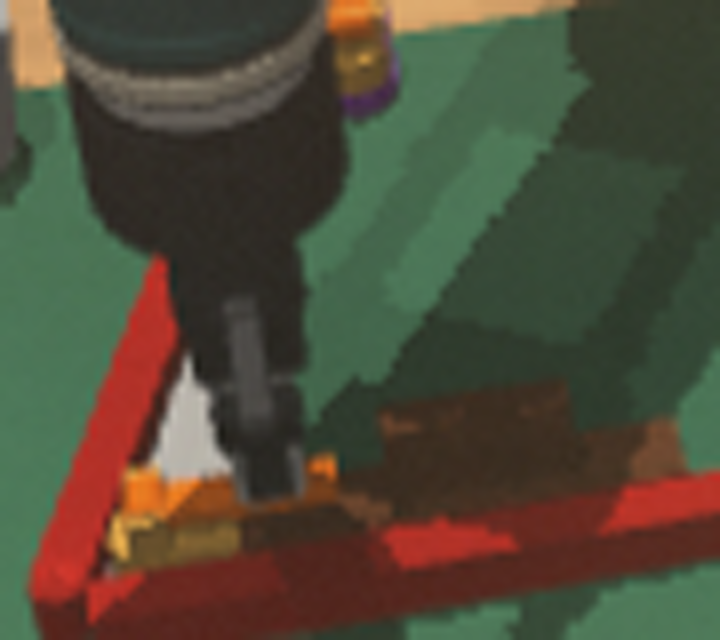

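```bash
python3 -m pendant '[{"grip":-1,"x":0,"y":0,"z":-30,"yaw":0},{"grip":-1,"x":0,"y":0,"z":-50,"yaw":0},{"grip":-1,"x":50,"y":0,"z":-10,"yaw":0},{"grip":0.2,"x":50,"y":-30,"z":0,"yaw":0},{"grip":0.2,"x":0,"y":-50,"z":0,"yaw":0},{"grip":0.2,"x":0,"y":-50,"z":0,"yaw":0},{"grip":0.2,"x":0,"y":0,"z":0,"yaw":0}]'
python3 - <<'E'
from h import *
S=env.capture("scene");np.savez("pics/scene12.npz",**S)
T=env.capture("top");np.savez("pics/top12.npz",**T)
crop(S,185,200,305,285,6,"pics/s13.png");crop(T,340,130,460,240,5,"pics/t13.png")
S2=load("pics/scene2.npz")
for z in (31,38,45,53): print(z,(proj(S2,[571+9,-137,z])-[180,170])*4,(proj(S2,[571+20,-137,z])-[180,170])*4)
print("rib top", (proj(S2,[571+7,-137+30,61])-[180,170])*4)
E
```

```text
time_s: 17.95
eef_pos: [457.1, -202.1, 109.6]
tool_rot: [0.696, 0.718, -0.001, -0.002]
contact_force: [0.1, -0.7, -1.0]
gripper_width: 0.601
31 [[423.22070068 313.50159341]] [[426.22945733 325.18449235]]
38 [[422.9578931  305.83478199]] [[425.97638764 317.50788941]]
45 [[422.69313713 298.10780628]] [[425.72142799 309.7705713 ]]
53 [[422.38814626 289.20242261]] [[425.42770501 300.85267771]]
rib top [[467.1960317  271.43481071]]
```

View pics/s13.png

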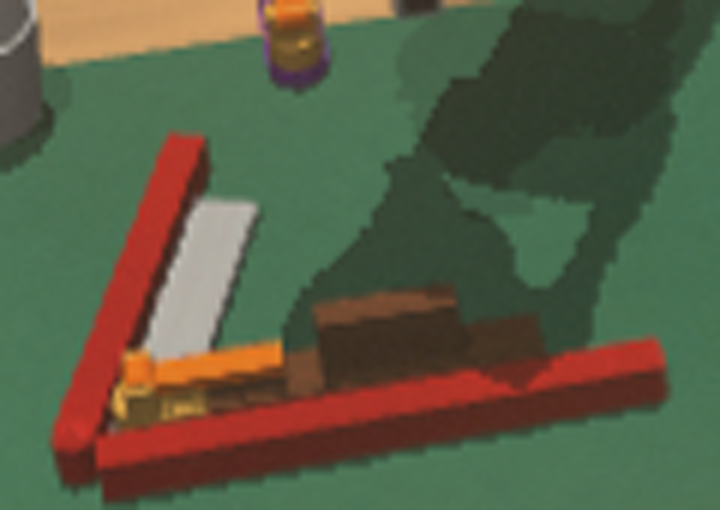

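View pics/t13.png

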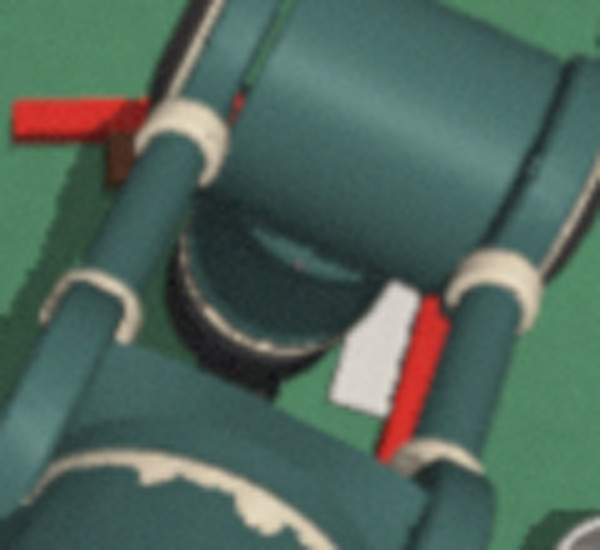

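```bash
python3 - <<'E'
from h import *
from m2 import line
for n in ("5","12"):
    S=load(f"pics/scene{n}.npz");hs=hsv(S).astype(int)
    bls=(hs[...,1]<60)&(hs[...,2]>140);line(S,bls,8,[(212,225),(232,225),(225,262),(200,262)])
    wd=(hs[...,0]<20)&(hs[...,1]>90)&(hs[...,2]>40)&(hs[...,2]<140)
E
python3 -m pendant '[{"grip":0.2,"x":-10,"y":45,"z":0,"yaw":0},{"grip":0.2,"x":-14,"y":45,"z":0,"yaw":0},{"grip":0.2,"x":-14,"y":42,"z":0,"yaw":0},{"grip":0.2,"x":0,"y":0,"z":20,"yaw":0},{"grip":0.2,"x":0,"y":0,"z":0,"yaw":0}]'
```

```text
pt [ 500.8 -310. ] ang 159.17 width [-13.4  16. ] len [-42.2  59.3] n 206 end [[461.4, -295.0], [556.2, -331.1]]
   pt [ 508.4 -311.4] ang 162.22 width [-13.6  13.7] len [-51.   50.4] n 263 end [[459.8, -295.8], [556.4, -326.8]]
time_s: 18.68
eef_pos: [592.8, -235.7, 87.8]
tool_rot: [0.695, 0.719, -0.001, -0.003]
contact_force: [-0.8, 0.3, -0.7]
gripper_width: 0.6
```

```bash
python3 -m pendant '[{"grip":0.2,"x":0,"y":-1.3,"z":35,"yaw":0},{"grip":0.2,"x":0,"y":0,"z":20,"yaw":0},{"grip":0.2,"x":0,"y":0,"z":11,"yaw":0},{"grip":0.2,"x":0,"y":0,"z":0,"yaw":0}]'
python3 - <<'E'
from h import *
S=env.capture("scene")
crop(S,185,190,325,295,5,"pics/s14.png")
E
```

```text
time_s: 19.18
eef_pos: [592.2, -236.4, 24.2]
tool_rot: [0.695, 0.719, -0.0, -0.001]
contact_force: [0.5, -0.1, 0.5]
gripper_width: 0.601
```

View pics/s14.png

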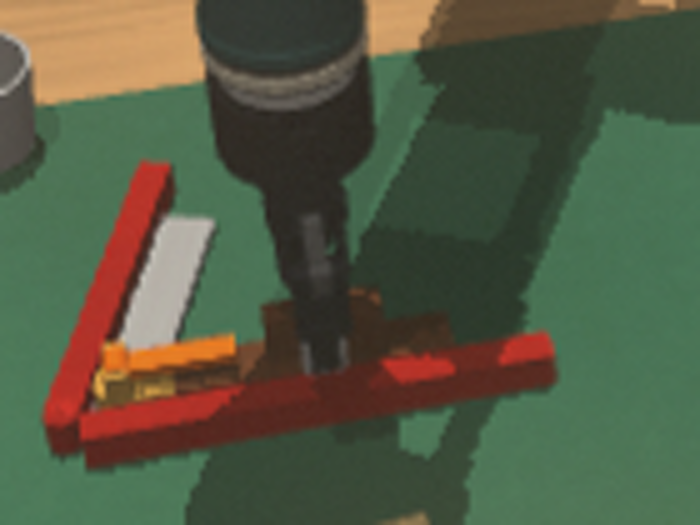

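```bash
python3 -m pendant '[{"grip":-1,"x":0,"y":0,"z":0,"yaw":0},{"grip":-1,"x":0,"y":0,"z":0,"yaw":0},{"grip":-1,"x":0,"y":0,"z":0,"yaw":0},{"grip":-1,"x":0,"y":0,"z":0,"yaw":0},{"grip":-1,"x":0,"y":0,"z":0,"yaw":0}]' 110
python3 -m pendant '[{"grip":-1,"x":6,"y":-6,"z":0,"yaw":0},{"grip":-1,"x":0,"y":0,"z":-10,"yaw":0},{"grip":-1,"x":20,"y":-20,"z":-25,"yaw":0},{"grip":-1,"x":20,"y":-20,"z":-25,"yaw":0},{"grip":-1,"x":0,"y":0,"z":0,"yaw":0}]'
python3 - <<'E'
from h import *
S=env.capture("scene")
crop(S,185,160,345,280,5,"pics/s15.png")
E
```

```text
time_s: 19.85
eef_pos: [591.7, -237.0, 26.4]
tool_rot: [0.696, 0.718, -0.001, -0.001]
contact_force: [-7.0, -0.5, 7.9]
gripper_width: 0.132
time_s: 20.48
eef_pos: [545.0, -191.0, 86.4]
tool_rot: [0.695, 0.719, 0.0, 0.0]
contact_force: [1.3, -0.1, -5.7]
gripper_width: 0.131
```

View pics/s15.png

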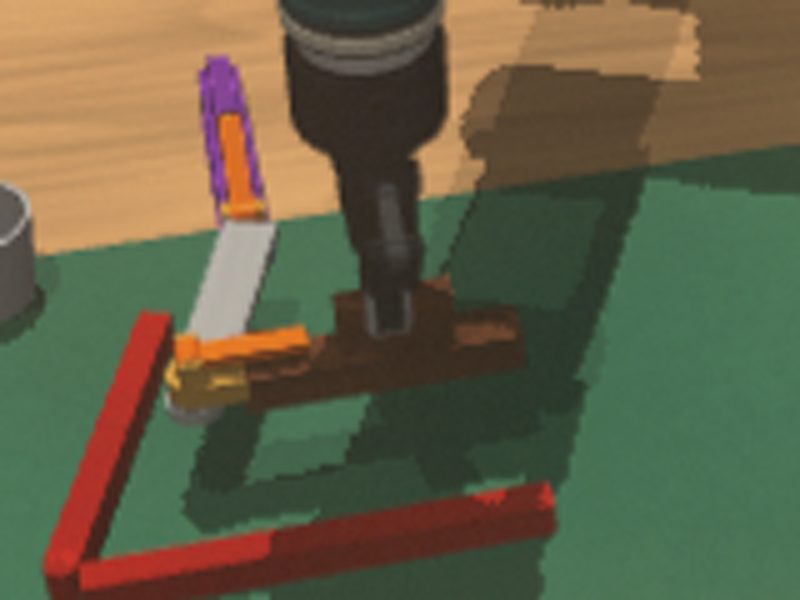

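```bash
python3 -m pendant '[{"grip":-1,"x":30,"y":1,"z":0,"yaw":0},{"grip":-1,"x":50,"y":1.5,"z":0,"yaw":0},{"grip":-1,"x":50,"y":1.5,"z":0,"yaw":0},{"grip":-1,"x":50,"y":1.5,"z":0,"yaw":0},{"grip":-1,"x":50,"y":1.5,"z":0,"yaw":0},{"grip":-1,"x":50,"y":1.5,"z":0,"yaw":0},{"grip":-1,"x":50,"y":1.5,"z":0,"yaw":0},{"grip":-1,"x":50,"y":1.5,"z":0,"yaw":0}]'
python3 -m pendant '[{"grip":-1,"x":50,"y":1.5,"z":0,"yaw":0},{"grip":-1,"x":50,"y":1.5,"z":0,"yaw":0},{"grip":-1,"x":45,"y":1.5,"z":0,"yaw":0},{"grip":-1,"x":30,"y":1,"z":0,"yaw":0},{"grip":-1,"x":0,"y":0,"z":0,"yaw":0}]'
python3 - <<'E'
from h import *
S=env.capture("scene");T=env.capture("top")
crop(S,340,130,520,270,4,"pics/s16.png");crop(T,100,120,300,270,4,"pics/t16.png")
E
```

```text
time_s: 21.52
eef_pos: [544.4, 189.3, 83.7]
tool_rot: [0.695, 0.719, -0.001, -0.0]
contact_force: [1.8, -0.8, -6.1]
gripper_width: 0.129
time_s: 22.15
eef_pos: [544.1, 365.4, 83.5]
tool_rot: [0.694, 0.72, -0.0, -0.0]
contact_force: [-0.2, -0.9, -6.1]
gripper_width: 0.135
```

View pics/s16.png

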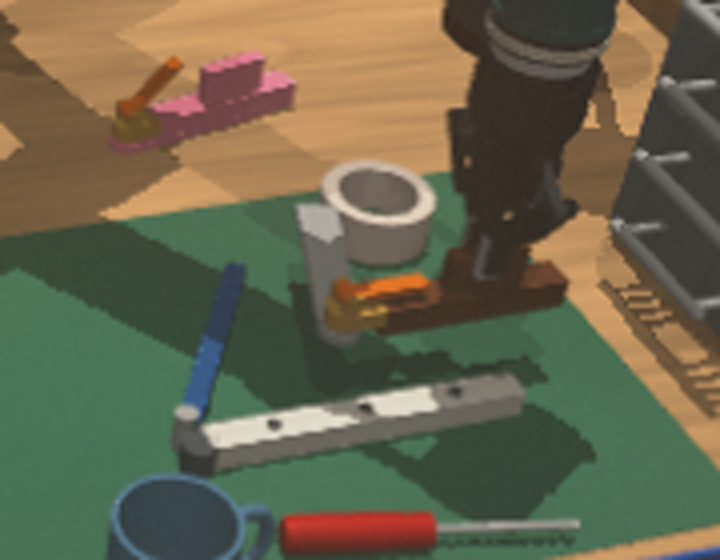

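View pics/t16.png

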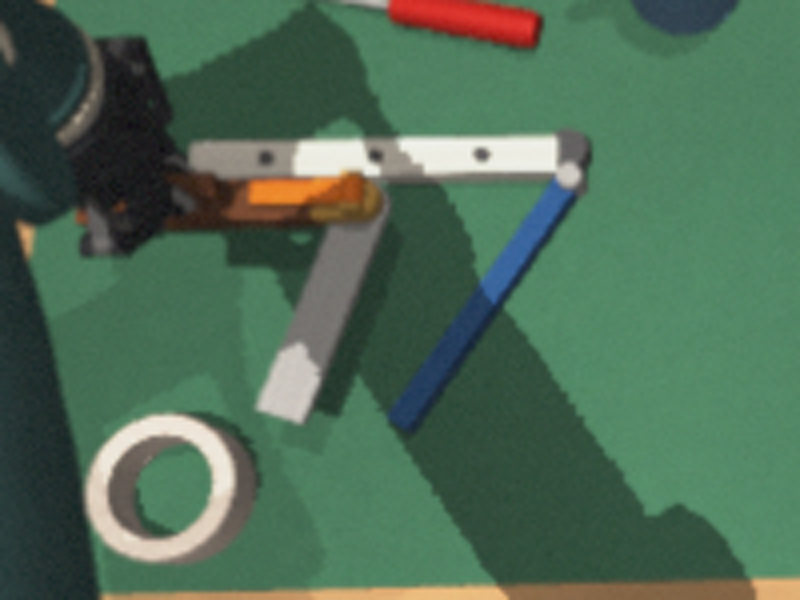

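```bash
python3 -m pendant '[{"grip":-1,"x":0,"y":0,"z":25,"yaw":0.3},{"grip":-1,"x":0,"y":0,"z":20,"yaw":0},{"grip":-1,"x":0,"y":0,"z":8,"yaw":0},{"grip":-1,"x":0,"y":0,"z":0,"yaw":0}]'
python3 -m pendant '[{"grip":-1,"x":0,"y":0,"z":2,"yaw":0},{"grip":-1,"x":0,"y":0,"z":0,"yaw":0}]'
python3 -m pendant '[{"grip":-1,"x":0,"y":8,"z":1.5,"yaw":0},{"grip":-1,"x":0,"y":4,"z":0,"yaw":0},{"grip":-1,"x":0,"y":0,"z":0,"yaw":0}]'
```

```text
time_s: 22.75
eef_pos: [543.6, 362.0, 30.7]
tool_rot: [0.697, 0.717, -0.001, -0.0]
contact_force: [-0.7, 0.2, -5.7]
gripper_width: 0.128
time_s: 23.0
eef_pos: [544.9, 363.3, 30.9]
tool_rot: [0.697, 0.717, 0.001, 0.0]
contact_force: [0.2, 0.3, -5.8]
gripper_width: 0.127
time_s: 23.38
eef_pos: [557.0, 363.4, 28.7]
tool_rot: [0.697, 0.717, 0.0, 0.0]
contact_force: [0.2, -0.3, -5.3]
gripper_width: 0.131
```

```bash
python3 -m pendant '[{"grip":-1,"x":0,"y":2,"z":1.5,"yaw":0},{"grip":-1,"x":0,"y":0,"z":0,"yaw":0}]'
python3 -m pendant '[{"grip":-1,"x":0,"y":2,"z":1,"yaw":0},{"grip":-1,"x":0,"y":0,"z":0,"yaw":0}]'
python3 -m pendant '[{"grip":-1,"x":0,"y":2,"z":0.5,"yaw":0},{"grip":-1,"x":0,"y":0,"z":0,"yaw":0}]'
```

```text
time_s: 23.62
eef_pos: [558.2, 363.2, 26.7]
tool_rot: [0.697, 0.717, -0.0, -0.0]
contact_force: [0.2, -0.5, -4.9]
gripper_width: 0.132
time_s: 23.88
eef_pos: [560.4, 363.6, 26.4]
tool_rot: [0.697, 0.717, 0.0, 0.0]
contact_force: [-2.2, -0.6, -3.0]
gripper_width: 0.132
time_s: 24.12
eef_pos: [562.5, 363.8, 26.4]
tool_rot: [0.697, 0.717, 0.0, -0.0]
contact_force: [-3.4, 0.1, 3.9]
gripper_width: 0.131
```

```bash
python3 -m pendant '[{"grip":-1,"x":0,"y":1.5,"z":-0.3,"yaw":0},{"grip":-1,"x":0,"y":0,"z":0,"yaw":0}]'
python3 -m pendant '[{"grip":-1,"x":0,"y":1,"z":0,"yaw":0},{"grip":-1,"x":0,"y":0,"z":0,"yaw":0}]'
```

```text
time_s: 24.38
eef_pos: [563.1, 363.8, 26.4]
tool_rot: [0.697, 0.717, -0.0, -0.001]
contact_force: [-5.4, -0.8, 3.8]
gripper_width: 0.132
time_s: 24.62
eef_pos: [563.2, 363.8, 26.4]
tool_rot: [0.698, 0.717, -0.001, -0.001]
contact_force: [-8.8, 0.4, 7.0]
gripper_width: 0.129
```

```bash
python3 -m pendant '[{"grip":-1,"x":-10,"y":0,"z":0,"yaw":0},{"grip":-1,"x":-10,"y":0,"z":0,"yaw":0},{"grip":-1,"x":-10,"y":0,"z":0,"yaw":0},{"grip":-1,"x":0,"y":0,"z":0,"yaw":0}]'
python3 -m pendant '[{"grip":-1,"x":-10,"y":0,"z":0,"yaw":0},{"grip":-1,"x":-10,"y":0,"z":0,"yaw":0},{"grip":-1,"x":-10,"y":0,"z":0,"yaw":0},{"grip":-1,"x":0,"y":0,"z":0,"yaw":0}]'
python3 - <<'E'
from h import *
print(env.read_state()["moment"])
S=env.capture("scene")
crop(S,350,170,500,270,5,"pics/s17.png")
E
```

```text
time_s: 25.12
eef_pos: [563.9, 335.0, 26.4]
tool_rot: [0.698, 0.717, -0.0, -0.002]
contact_force: [-9.3, 4.1, 5.3]
gripper_width: 0.132
time_s: 25.62
eef_pos: [564.7, 305.2, 26.4]
tool_rot: [0.698, 0.717, -0.0, -0.002]
contact_force: [-9.1, 5.5, 4.5]
gripper_width: 0.134
[ 0.76953021  1.62014129 -0.08121809]
```

View pics/s17.png

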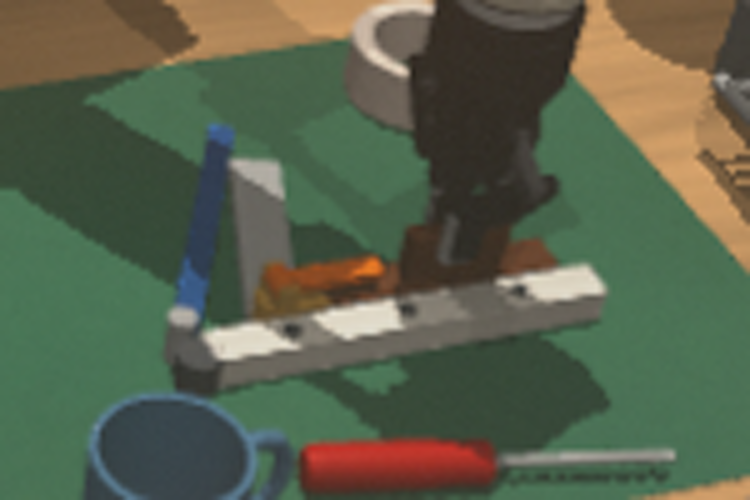

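```bash
python3 -m pendant '[{"grip":-1,"x":-8,"y":-0.5,"z":-0.3,"yaw":0},{"grip":-1,"x":-8,"y":0,"z":0,"yaw":0},{"grip":-1,"x":-7,"y":0,"z":0,"yaw":0},{"grip":-1,"x":0,"y":0,"z":0,"yaw":0}]'
python3 -m pendant '[{"grip":-1,"x":-1.5,"y":0,"z":0,"yaw":0},{"grip":-1,"x":0,"y":0,"z":0,"yaw":0}]'
python3 -m pendant '[{"grip":-1,"x":-1.5,"y":0,"z":0,"yaw":0},{"grip":-1,"x":0,"y":0,"z":0,"yaw":0}]'
```

```text
time_s: 26.18
eef_pos: [565.3, 282.0, 26.4]
tool_rot: [0.698, 0.717, 0.0, -0.001]
contact_force: [-6.8, 4.9, 3.2]
gripper_width: 0.134
time_s: 26.42
eef_pos: [565.4, 281.4, 26.4]
tool_rot: [0.698, 0.717, 0.001, -0.002]
contact_force: [-7.8, 6.7, 2.3]
gripper_width: 0.131
time_s: 26.68
eef_pos: [565.4, 280.0, 26.4]
tool_rot: [0.698, 0.717, 0.001, -0.002]
contact_force: [-8.0, 7.8, 3.5]
gripper_width: 0.129
```

```bash
for i in 1; do python3 -m pendant '[{"grip":-1,"x":-1.5,"y":0,"z":0,"yaw":0},{"grip":-1,"x":0,"y":0,"z":0,"yaw":0}]'; done
python3 -m pendant '[{"grip":-1,"x":-1.5,"y":0,"z":0,"yaw":0},{"grip":-1,"x":0,"y":0,"z":0,"yaw":0}]'
python3 - <<'E'
from h import *
from m2 import line
S=env.capture("scene");T=env.capture("top");np.savez("pics/scene18.npz",**S);np.savez("pics/top18.npz",**T)
crop(S,360,180,460,260,7,"pics/s18.png");crop(T,180,140,270,240,6,"pics/t18.png")
E
```

```text
time_s: 26.92
eef_pos: [565.4, 278.5, 26.4]
tool_rot: [0.698, 0.717, 0.001, -0.002]
contact_force: [-7.9, 8.1, 3.3]
gripper_width: 0.13
time_s: 27.18
eef_pos: [565.5, 277.0, 26.4]
tool_rot: [0.698, 0.717, 0.001, -0.002]
contact_force: [-8.2, 8.5, 3.0]
gripper_width: 0.134
```

View pics/s18.png

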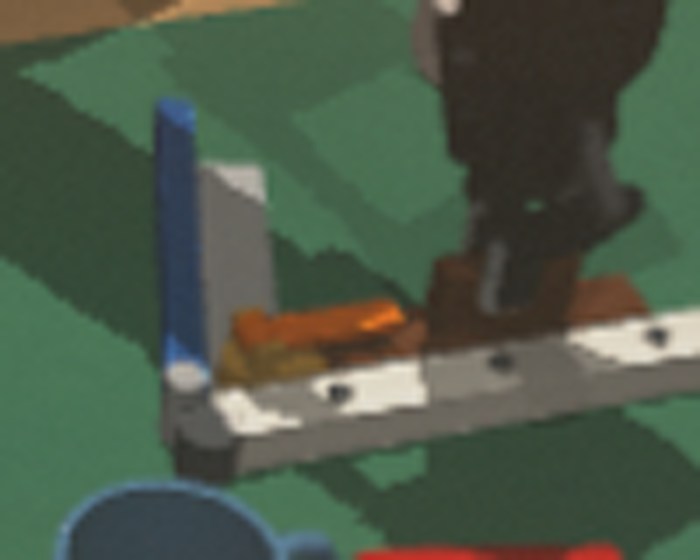

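View pics/t18.png

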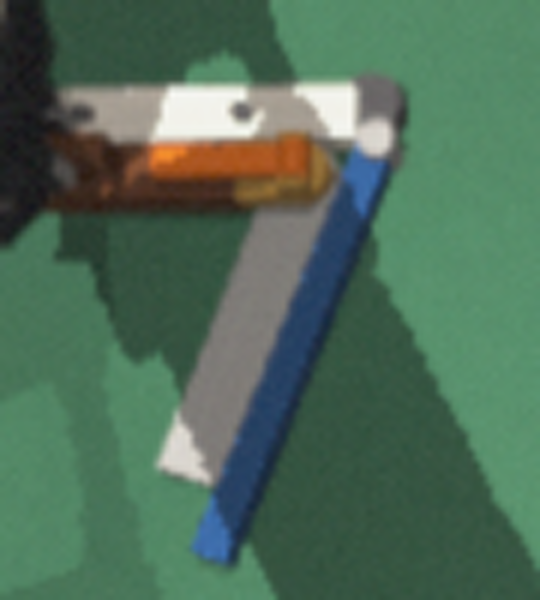

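```bash
cat > ang.py <<'E'
from m2 import *
def ang(T,S):
    h=hsv(T).astype(int);hs=hsv(S).astype(int)
    b=(h[...,0]>98)&(h[...,0]<120)&(h[...,1]>110)&(h[...,2]>50);print("fence T");line(T,b,22,[(205,166),(245,166),(245,240),(205,240)])
    bs=(hs[...,0]>98)&(hs[...,0]<120)&(hs[...,1]>110)&(hs[...,2]>50);print("fence S");line(S,bs,22,[(378,190),(395,190),(395,231),(378,231)])
    bl=(h[...,1]<50)&(h[...,2]>80);print("blade T");line(T,bl,8,[(202,176),(240,176),(222,225),(202,225)])
if __name__=="__main__":
    import sys
    n=sys.argv[1];ang(load(f"pics/top{n}.npz"),load(f"pics/scene{n}.npz"))
E
python3 ang.py 18
```

```text
fence T
   pt [480.6 173. ] ang 161.34 width [-8.9  9.2] len [-88.6  95.4] n 498 end [[396.6, 201.3], [571.0, 142.5]]
fence S
   pt [491.6 172.5] ang 160.04 width [-6.3  7.6] len [-95.7  75. ] n 40 end [[401.6, 205.1], [562.1, 146.8]]
blade T
   pt [491.  199.6] ang 161.38 width [-14.   14.6] len [-61.7  64.7] n 518 end [[432.5, 219.3], [552.3, 179.0]]
```

```bash
python3 -m pendant '[{"grip":-1,"x":-1,"y":0,"z":0,"yaw":0},{"grip":-1,"x":0,"y":0,"z":0,"yaw":0}]'
python3 -m pendant '[{"grip":-1,"x":-0.7,"y":0,"z":0,"yaw":0},{"grip":-1,"x":0,"y":0,"z":0,"yaw":0}]'
```

```text
time_s: 27.52
eef_pos: [565.5, 276.1, 26.4]
tool_rot: [0.698, 0.717, 0.001, -0.002]
contact_force: [-7.6, 7.8, 2.8]
gripper_width: 0.131
time_s: 27.78
eef_pos: [565.5, 275.4, 26.4]
tool_rot: [0.698, 0.717, 0.001, -0.002]
contact_force: [-7.2, 7.3, 2.1]
gripper_width: 0.132
```

```bash
python3 -m pendant '[{"grip":-1,"x":-0.7,"y":0,"z":0,"yaw":0},{"grip":-1,"x":0,"y":0,"z":0,"yaw":0}]'
```

```text
time_s: 28.02
eef_pos: [565.5, 274.7, 26.4]
tool_rot: [0.698, 0.717, 0.001, -0.002]
contact_force: [-7.8, 7.8, 2.5]
gripper_width: 0.13
```

```bash
python3 -m pendant '[{"grip":-1,"x":-0.6,"y":0,"z":0,"yaw":0},{"grip":-1,"x":0,"y":0,"z":0,"yaw":0}]'
python3 -m pendant '[{"grip":-1,"x":-0.6,"y":0,"z":0,"yaw":0},{"grip":-1,"x":0,"y":0,"z":0,"yaw":0}]'
python3 - <<'E'
from h import *
S=env.capture("scene");T=env.capture("top");np.savez("pics/scene19.npz",**S);np.savez("pics/top19.npz",**T)
crop(T,180,140,270,240,6,"pics/t19.png")
E
python3 ang.py 19
```

```text
time_s: 28.28
eef_pos: [565.6, 274.2, 26.4]
tool_rot: [0.698, 0.717, 0.001, -0.002]
contact_force: [-7.7, 8.6, 2.9]
gripper_width: 0.131
time_s: 28.52
eef_pos: [565.6, 273.5, 26.4]
tool_rot: [0.698, 0.717, 0.001, -0.002]
contact_force: [-7.9, 7.5, 3.3]
gripper_width: 0.132
fence T
   pt [480.4 170.7] ang 162.52 width [-8.8  9. ] len [-89.1  94.7] n 489 end [[395.5, 197.5], [570.8, 142.2]]
fence S
   pt [483.3 172.7] ang 161.06 width [-5.1  6.9] len [-87.4  79.1] n 29 end [[400.6, 201.1], [558.1, 147.1]]
blade T
   pt [490.4 197. ] ang 162.22 width [-13.5  13.9] len [-60.3  64.2] n 495 end [[433.0, 215.4], [551.6, 177.4]]
```

View pics/t19.png

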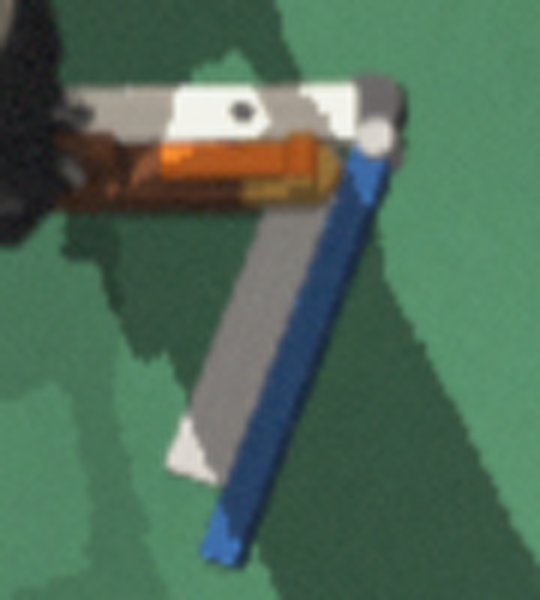

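```bash
python3 -m pendant '[{"grip":-1,"x":-0.6,"y":0,"z":0,"yaw":0},{"grip":-1,"x":0,"y":0,"z":0,"yaw":0}]'
python3 -m pendant '[{"grip":-1,"x":-0.6,"y":0,"z":0,"yaw":0},{"grip":-1,"x":0,"y":0,"z":0,"yaw":0}]'
```

```text
time_s: 28.88
eef_pos: [565.6, 273.2, 26.4]
tool_rot: [0.698, 0.717, 0.001, -0.002]
contact_force: [-7.6, 8.9, 2.7]
gripper_width: 0.131
time_s: 29.12
eef_pos: [565.6, 273.1, 26.4]
tool_rot: [0.698, 0.716, 0.001, -0.002]
contact_force: [-8.3, 10.5, 1.8]
gripper_width: 0.128
```

```bash
python3 -m pendant '[{"grip":-1,"x":-0.4,"y":0,"z":0,"yaw":0},{"grip":-1,"x":0,"y":0,"z":0,"yaw":0}]'
python3 - <<'E'
from h import *
S=env.capture("scene");T=env.capture("top");np.savez("pics/scene20.npz",**S);np.savez("pics/top20.npz",**T)
E
python3 ang.py 20
```

```text
time_s: 29.38
eef_pos: [565.6, 273.1, 26.4]
tool_rot: [0.698, 0.716, 0.001, -0.002]
contact_force: [-7.5, 12.0, 0.7]
gripper_width: 0.133
fence T
   pt [480.5 170.5] ang 162.6 width [-8.7  9.1] len [-89.2  94.6] n 486 end [[395.4, 197.1], [570.8, 142.2]]
fence S
   pt [490.  170.4] ang 160.92 width [-5.2  6.8] len [-94.6  72. ] n 29 end [[400.6, 201.3], [558.0, 146.9]]
blade T
   pt [490.  196.7] ang 162.35 width [-13.5  13.8] len [-60.1  64.5] n 494 end [[432.8, 214.9], [551.5, 177.1]]
```

```bash
python3 -m pendant '[{"grip":-1,"x":1.5,"y":0,"z":0,"yaw":0},{"grip":-1,"x":1,"y":-1,"z":0,"yaw":0},{"grip":-1,"x":0,"y":0,"z":0,"yaw":0}]'
```

```text
time_s: 29.85
eef_pos: [565.5, 273.1, 26.4]
tool_rot: [0.697, 0.717, 0.001, -0.001]
contact_force: [-4.4, 4.3, 0.6]
gripper_width: 0.127
```

```bash
python3 -m pendant '[{"grip":-1,"x":0.7,"y":-0.6,"z":0,"yaw":0},{"grip":-1,"x":0,"y":0,"z":0,"yaw":0}]'
python3 -m pendant '[{"grip":0.2,"x":0,"y":0,"z":0,"yaw":0},{"grip":0.2,"x":0,"y":0,"z":0,"yaw":0},{"grip":0.2,"x":0,"y":0,"z":0,"yaw":0},{"grip":0.2,"x":0,"y":0,"z":-20,"yaw":0},{"grip":0.2,"x":0,"y":0,"z":-50,"yaw":0},{"grip":0.2,"x":50,"y":-20,"z":-20,"yaw":0},{"grip":0.2,"x":0,"y":0,"z":0,"yaw":0}]'
python3 - <<'E'
from h import *
S=env.capture("scene");T=env.capture("top");np.savez("pics/scene21.npz",**S);np.savez("pics/top21.npz",**T)
crop(T,120,130,260,240,5,"pics/t21.png");crop(S,360,180,480,260,6,"pics/s21.png")
E
python3 ang.py 21
```

```text
time_s: 30.1
eef_pos: [565.4, 273.1, 26.3]
tool_rot: [0.697, 0.717, 0.001, -0.0]
contact_force: [-4.7, 3.3, 1.0]
gripper_width: 0.134
time_s: 30.98
eef_pos: [545.3, 325.7, 121.1]
tool_rot: [0.696, 0.718, 0.004, 0.001]
contact_force: [0.7, -0.9, -0.1]
gripper_width: 0.597
fence T
   pt [480.2 170.6] ang 162.8 width [-8.9  9.3] len [-88.9  94.9] n 495 end [[395.3, 196.9], [570.9, 142.6]]
fence S
   pt [528.8 157.6] ang 162.31 width [-7.4  7.8] len [-34.4  31. ] n 79 end [[496.1, 168.0], [558.3, 148.2]]
blade T
   pt [490.1 196.6] ang 162.48 width [-13.3  13.6] len [-60.2  64.4] n 488 end [[432.7, 214.7], [551.5, 177.2]]
```

View pics/t21.png

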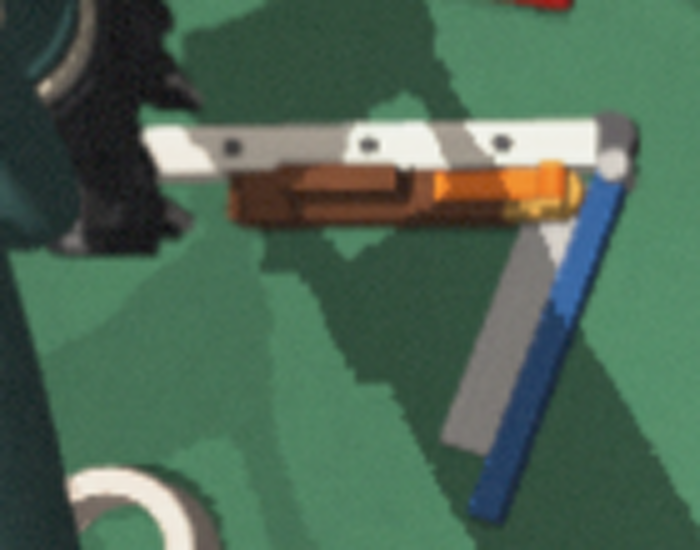

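View pics/s21.png

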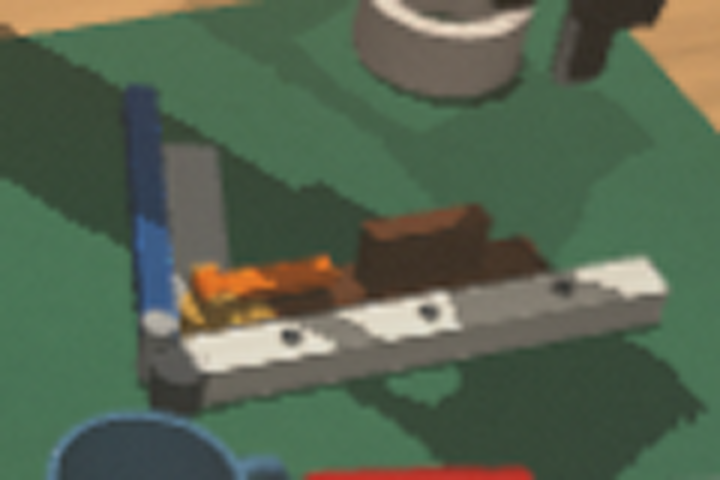

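```bash
python3 -m pendant '[{"grip":0.2,"x":0,"y":0,"z":-40,"yaw":0},{"grip":0.2,"x":-50,"y":-30,"z":0,"yaw":0},{"grip":0.2,"x":-60,"y":0,"z":0,"yaw":0},{"grip":0.2,"x":-60,"y":0,"z":0,"yaw":0},{"grip":0.2,"x":-60,"y":0,"z":0,"yaw":0},{"grip":0.2,"x":-60,"y":0,"z":0,"yaw":0},{"grip":0.2,"x":-60,"y":0,"z":0,"yaw":0},{"grip":0.2,"x":0,"y":0,"z":0,"yaw":0}]'
python3 - <<'E'
from h import *
S=env.capture("scene");T=env.capture("top");np.savez("pics/scene22.npz",**S);np.savez("pics/top22.npz",**T)
crop(T,130,140,260,240,6,"pics/t22.png");cv2.imwrite("pics/s22.png",S["frame"][:,:,::-1])
from m2 import line
hs=hsv(T).astype(int)
b=(hs[...,0]<15)&(hs[...,1]>90)&(hs[...,2]>90)
print("stock");line(T,b,24,[(160,162),(205,162),(205,180),(160,180)])
w=(hs[...,1]<60)&(hs[...,2]>190);print("rail T");line(T,w,22,[(143,150),(239,150),(239,170),(143,170)])
E
python3 ang.py 22
```

```text
time_s: 32.08
eef_pos: [522.6, -33.7, 155.4]
tool_rot: [0.7, 0.714, -0.001, -0.0]
contact_force: [-0.9, 0.5, 0.0]
gripper_width: 0.598
stock
   pt [564.2 291.3] ang 91.54 width [-14.   13.6] len [-47.1  54.5] n 309 end [[563.0, 338.4], [565.7, 236.9]]
rail T
   pt [591.1 274.2] ang 91.89 width [-13.4  11.3] len [-116.2  120.5] n 731 end [[587.3, 390.3], [595.1, 153.7]]
fence T
   pt [430.1 187.1] ang 165.23 width [-9.4  9.3] len [-36.1  51.2] n 202 end [[395.2, 196.3], [479.5, 174.1]]
fence S
   pt [483.  172.6] ang 162.2 width [-6.6  6.9] len [-87.2  79.2] n 162 end [[400.0, 199.3], [558.4, 148.4]]
blade T
   pt [486.8 198.2] ang 164.33 width [-14.3  13.4] len [-56.7  65.4] n 458 end [[432.2, 213.5], [549.8, 180.5]]
```

View pics/t22.png

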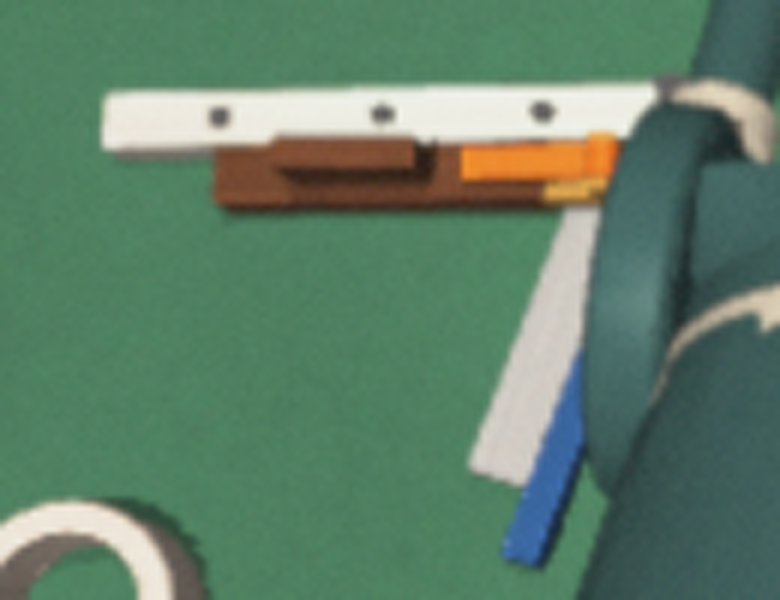

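View pics/s22.png

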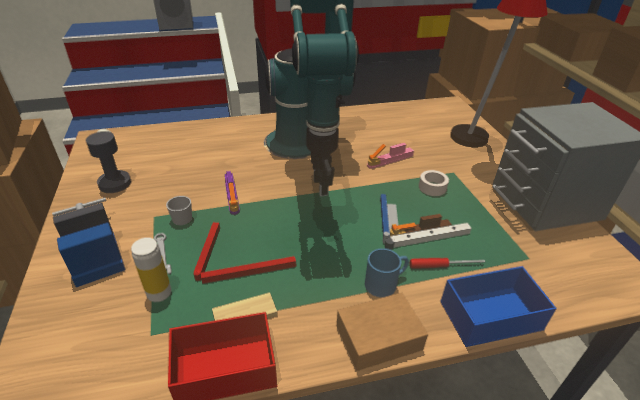

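```bash
python3 -m pendant '[{"grip":0.2,"x":-60,"y":0,"z":0,"yaw":0},{"grip":0.2,"x":-60,"y":0,"z":0,"yaw":0},{"grip":0.2,"x":-60,"y":0,"z":0,"yaw":0},{"grip":0.2,"x":-50,"y":0,"z":0,"yaw":0},{"grip":0.2,"x":0,"y":0,"z":0,"yaw":0}]'
python3 - <<'E'
from h import *
from m2 import line
S=env.capture("scene");T=env.capture("top");np.savez("pics/scene23.npz",**S);np.savez("pics/top23.npz",**T)
crop(T,130,140,260,240,6,"pics/t23.png")
h=hsv(T).astype(int)
b=(h[...,0]>100)&(h[...,0]<118)&(h[...,1]>120)&(h[...,2]>110);print("fence T");line(T,b,22,[(195,166),(245,166),(245,240),(195,240)])
bl=(h[...,1]<40)&(h[...,2]>120);print("blade T");line(T,bl,8,[(202,180),(240,180),(225,228),(202,228)])
E
```

```text
time_s: 32.8
eef_pos: [530.2, -260.3, 155.7]
tool_rot: [0.698, 0.716, -0.0, -0.0]
contact_force: [0.1, 0.2, 0.0]
gripper_width: 0.599
fence T
   pt [481.4 171.7] ang 162.64 width [-7.   7.9] len [-89.8  93.4] n 392 end [[395.8, 198.5], [570.6, 143.8]]
blade T
   pt [484.9 198. ] ang 162.27 width [-13.2  13.5] len [-54.8  58.8] n 442 end [[432.7, 214.7], [540.9, 180.1]]
```

View pics/t23.png

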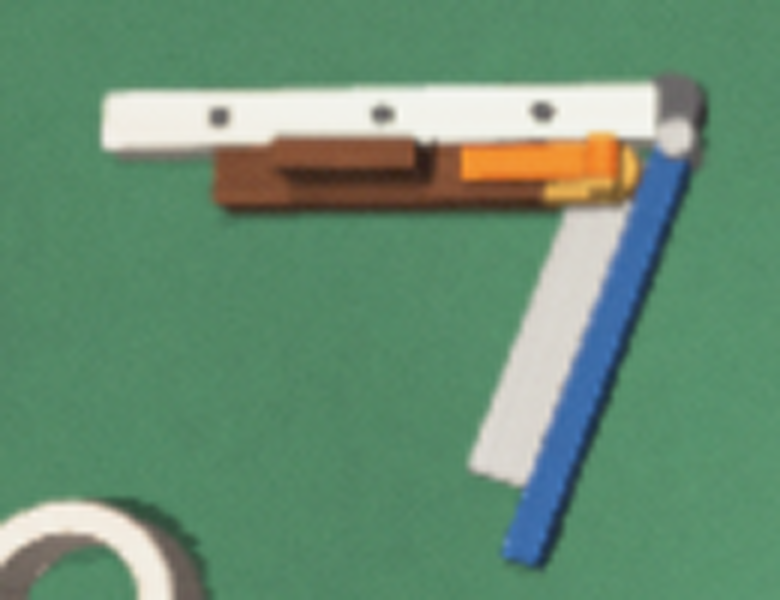

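The unobstructed top view shows the stock along the rail and the lever flat. The fence (162.6°) lies flush along the blade (162.3°), and the short board measured 162.5° at the start. Handing in.

```bash
python3 -c "
from bench import env
print(env.hand_in())"
```

```text
the job is handed in; nothing more can be done
None
```

The bevel is lying locked in the mitre jig, stock against the rail, with the blue fence flush along the blade. I handed the job in at about 33 s.

**What I did:**
- I slid the bevel along the long red board until it stopped hard in the corner, which swung the blade flush to the short board.
- I pressed the lever down to its stop at 16.6 N.
- I regripped lower, carried the bevel over to the rail, and slid it into the fence. I stopped when the blade's heel stalled against the fence, then eased off and let go.

**Last checks:**
- **Angles:** from the top camera, the fence measures 162.6° and the blade 162.3°. The short red board measured 162.5° at the start. From the scene camera, the fence is 162.2° and the short board 162.3°. All agree to about 0.4°.
- **Placing:** the stock lies along the rail with no visible gap, and the lever is flat.
- **Other things:** the bystanders and the pink and purple look-alikes look unmoved in the last full scene view. The robot touches nothing.

**What disagreed:**
- **Fingertip height:** when shut, the fingertips were about 22 mm higher than `env.tip_reach` implies. The first grasp therefore held only the top few millimetres of the rib; I corrected this for the carry.
- **Lever force:** while the lever was going down, the expected 2 N did not show above sensor noise. The stop at the end was clear.
- **Angle readings set aside:** a few angle readings were off by up to 3° because the arm or the lever hid part of the view. I repeated them with a clear view.

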